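# Unlock the laser guard gate and hold it open

## Task

Open up the laser guard on the bench: pull the red-headed lock pin up out of its sleeve in front of the amber gate and leave it standing in the black pin cup, then squeeze the yellow catch until both its jaws are in, and after it the blue catch in the same way. Then swing the gate out by its white peg, past its detent, until it is wide open near its stop, and finish while still holding it there, because it springs back if let go. Leave the mirror mount, the screwdriver and the lens case where they are.

Things in the scene. Friction and masses are not known exactly. Their poses are not given: they have to be found in the camera images.
- guard: low laser guard fixed to the bench. Origin at bench level on the closed gate's line; x away from its front, y along the gate to the hinge, z up. Along y: hinge post at +182 mm (130 tall), gate +170 to 0, catch rail -8 to -205 (30 thick, 120 tall). A detent block with a brass dome (26 mm square, 55 tall) stands at x -68, y +71. Behind (x over +10): panels and optics up to 95 mm tall.
- yellow_catch (a point): middle of the yellow catch, on the guard's axes, 147 mm above the bench, guard y -160. Two yellow jaws, each 30 mm (guard x) by 10 mm (guard y), tops at 165 mm, stand on the rail's top (120 mm) either side of a dark core 16 mm wide, 154 mm tall; squeeze them together along guard y: 56 mm across outside when out, 36 mm when fully in. Over 40 mm free beside each jaw.
- blue_catch (a point): middle of the blue catch at guard y -60 mm, 100 mm nearer the gate; same build, size and height as the yellow one, in blue
- yellow_near (a joint): slide of the yellow catch's jaw on the gate side (guard +y), m: 0 = out, 0.010 = pushed fully in (towards guard -y); starts at 0 to 0.002, takes about 4 N to push and stays wherever it is left (no return spring)
- yellow_far (a joint): slide of the yellow catch's jaw on the side away from the gate (guard -y), m: 0 = out, 0.010 = pushed fully in (towards guard +y); starts at 0 to 0.002, takes about 4 N to push and stays wherever it is left (no return spring)
- blue_near (a joint): slide of the blue catch's jaw on the gate side (guard +y), m: 0 = out, 0.010 = pushed fully in (towards guard -y); starts at 0 to 0.002, takes about 4 N to push and stays wherever it is left (no return spring)
- blue_far (a joint): slide of the blue catch's jaw on the side away from the gate (guard -y), m: 0 = out, 0.010 = pushed fully in (towards guard +y); starts at 0 to 0.002, takes about 4 N to push and stays wherever it is left (no return spring)
- gate (a joint): angle of the amber gate, rad: 0 closed, grows as its free end swings to the front (guard -x), stop 1.45. 170 mm long, 12 thick, 55 to 120 mm above the bench. Locked by the pin in its sleeve and by each catch until its gate-side jaw is over 5 mm in. A spring shuts it (1 N at the peg when closed, 4 N wide open); the detent at 0.52 to 0.68 rad takes about 7 N at the peg; let go wide open, it swings shut.
- gate_peg (a point): middle of the round upright white peg (20 mm diameter, from 120 to 165 mm above the bench) on top of the gate, 140 mm from the hinge axis; the point is 142 mm above the bench and moves with the gate
- gate_hinge (a point): point on the gate's upright hinge axis at the height of the peg's middle, on the guard's axes (fixed)
- sleeve (a point): centre of the mouth of the upright steel sleeve (26 mm outside, 16 mm bore, 40 mm deep) that holds the pin, 46 mm above the bench, 20 mm in front of the gate line
- pin: loose lock pin, 160 mm long, about 0.12 kg: steel shaft 12 mm diameter and 120 mm long, red cylindrical head 22 mm diameter and 40 mm long on top. Origin at the centre of the shaft's lower end, z along the pin to the head; starts standing in the sleeve, lower end 6 mm above the bench, head from 126 to 166 mm
- cup: black pin cup fixed to the bench, 52 mm outside, 44 mm inside diameter, 100 mm tall, inner floor at 6 mm, on a 68 mm round steel foot 4 mm thick; origin at bench level on its axis. The pin may lean in it.
- mirror_mount: bystander: mirror on a post on a black block, 50 x 50 mm, 150 mm tall, origin at its underside
- screwdriver: bystander: yellow-handled screwdriver lying on the bench, under 40 mm high, origin at its underside
- lens_case: bystander: grey lens case 60 x 90 x 28 mm, origin at its underside

How it is judged:
By the outcome, as a careful person would: the job done as asked, in the order asked, and still so for the second after the job is handed in, while the arm keeps its last pose, push and grip.
It also fails if it takes over 70 s, if anything falls off the work surface, if the arm or the gripper's body presses on something with over 40 N, if the wrist force passes 120 N, or if a joint passes its speed limit or range.

## Robot

A 7-joint arm with a two-finger parallel gripper is mounted at the origin on the work surface. World frame = base frame: x ahead of the robot, y to its left, z up, the work surface at z = 0. Lengths are in m, angles in rad, forces in N, time in s.
With the tool pointing down it reaches from about 0.4 to 0.9 m from the base axis. Payload 5.5 kg.
Tool frame: the origin (TCP) lies midway between the tips of the shut fingers; the grasp point (between the pads) lies 19 mm behind it; z points along the fingers, y is the direction in which the jaws open and shut (so a half turn about z gives the same grasp; the last joint's range is limited). The gripper opens to 85 mm and grips with 20 to 120 N. Pads are 22 mm wide; open, the fingers measure 114 mm over their backs; the gripper's body (76 mm by 85 mm) begins 54 mm behind the grasp point. The pads swing forward as they close: fully open they stand 13 mm farther back than shut.
Start: joints at [-0.944, 0.501, -0.427, 1.55, 0.221, 1.138, -0.21], TCP at [0.231, 0.607, 0.196] pointing down, gripper open.
Joint ranges: [-2.88, 2.88], [-0.31, 2.03], [-1.54, 1.56], [0.2, 2.42], [-1.41, 4.55], [0.19, 2.02], [-2.57, 2.57]. Speed limits (rad/s): [2.57, 2.57, 3.14, 3.14, 3.14, 3.14, 3.14].

## Interface

Orientations are given as a 3x3 rotation matrix whose columns are the frame's x, y, z axes.
In Python, from cell import ctrl gives the robot as it stands.
- The arm moves only by the tool arm_command, never from a script. Its argument "targets" is one flat list of numbers, 7 for each row, row after row: the shift along the tool's x, y, z in mm, then the turn, a rotation vector about the tool's x, y, z in degrees, then the closure in counts, from 0 (fully open) to 255 (shut). In form: [tx, ty, tz, wx, wy, wz, gripper, tx, ty, tz, wx, wy, wz, gripper, ...]. A call has 1 to 12 rows; each row shifts and turns the commanded pose from where the row before left it, along the tool's axes as they then stand; what a row does not reach is not made up. A row lasts 1/12 s, in which the tool goes at most 41.7 mm and 7.16 degrees, less where a joint would pass 70% of its speed; a pose out of reach is approached as far as the arm can. A call is refused whole if a number of a shift passes 41.7 or a number of a turn 7.16, either way. A call with a gripper value outside its range is refused whole. The fingers move at their own pace and stop on an object; the grip force is fixed at half the most. Time passes only in rows, so rows that do not move let the fingers close. It gives the time, the measured TCP pose, the force and the opening at its end, in the units of the state.
- ctrl.sense(): the state, without advancing time (a new reading comes with each control period).
- ctrl.read_camera(name): name is "side" or "top"; returns a dict with "frame" (400x640x3 uint8, red, green, blue), "depth" (400x640 float32, m along the optical axis (not along the pixel's ray), 0 where there is no reading), "fx", "fy", "cx", "cy" (pixels), "rvec" (rotation vector, rad) and "tvec" (3), from world to camera coordinates, as OpenCV has them. Camera axes: x right, y down, z forward; pixel columns grow to the right and rows downward; lengths in m; the calibration is good to about 2 mm. A picture is of the moment at which its call begins.
- ctrl.sign_off(): hands the job in, once; it reports no verdict.
Trained networks look in the newest picture that a camera, given by its name, has taken for a name from the list of things; names that differ only in an ending like _2 or _b are one class to them, and where a whole thing is asked for, a point or a joint stands for the part that bears it (a point fixed in the world has none). Each returns a list of dicts, best first, with "p" (0 to 1); they miss things now and then, are a little off and sometimes report something else, mostly with a low value. They report only what shows in the picture. A call takes as long as a camera call.
- ctrl.outline_of(camera, label): "region" (400x640 bool, what is visible of it) and "extent" ([left, top, right, bottom] in pixels, round what is visible of it).
The state is a dict: "time_s": time; "q": joint angles; "dq": joint speeds; "joint_efforts": joint torques, N m; "tcp_pos": TCP position; "tcp_rot": TCP orientation; "force": force on the tool from outside, world axes, zero at the start; "moment": the same for the moment, N m; "gripper_width": finger opening in m.
Only numpy, scipy, OpenCV 4.12 (cv2) and the standard library are available. Lean on these libraries where they do the work, as an engineer would, in place of code of your own. Each camera call takes 0.05 s, during which the arm holds its last target.

## Working session

There is one attempt and no reset: what is moved stays moved. The work goes in short steps, Python scripts to look and compute and a tool call to move; the robot and the scene stay as the last step left them, time stands still between calls to the robot, and variables do not carry over. Pictures are saved under pics/ and viewed, and the job is handed in when it is done.

Besides the shell and the picture viewer there is one more tool, called after "Call:" in YAML: its name, and indented under it one key for each argument. arm_command: Moves the arm, as the interface text tells. Its arguments: {"type":"object","properties":{"targets":{"type":"array","items":{"type":"number"}}},"required":["targets"]}

```bash
ls; mkdir -p pics; python3 - <<'E'
from cell import ctrl
import cv2,numpy as np
s=ctrl.sense();print({k:np.round(v,3).tolist() for k,v in s.items()})
for c in("side","top"):
    r=ctrl.read_camera(c);cv2.imwrite(f"pics/{c}0.png",r["frame"][:,:,::-1])
    print(c,r["fx"],r["cx"],r["rvec"],r["tvec"])
    R=cv2.Rodrigues(np.array(r["rvec"]))[0];t=np.array(r["tvec"]).ravel()
    for l in("pin","cup","yellow_catch","blue_catch","gate_peg","sleeve","gate","mirror_mount","screwdriver","lens_case","guard"):
        for o in ctrl.outline_of(c,l)[:1]:
            m=o["region"];d=r["depth"];mm=m&(d>0);v,u=np.nonzero(mm);z=d[mm]
            P=(np.c_[(u-r["cx"])/r["fx"]*z,(v-r["cy"])/r["fy"]*z,z]-t)@R
            print(l,round(o["p"],2),np.round(o["extent"]),np.round(np.median(P,0),3),np.round(np.percentile(P,2,axis=0),3),np.round(np.percentile(P,98,axis=0),3)) if len(z) else print(l,o["p"],"nodepth")
E
```

```text
pics
{'time_s': 0.0, 'q': [-0.944, 0.502, -0.427, 1.551, 0.221, 1.138, -0.21], 'dq': [0.001, 0.0, 0.001, -0.001, 0.001, 0.001, -0.001], 'joint_efforts': [-0.001, -56.952, -5.816, -28.093, 0.011, 0.012, -0.0], 'tcp_pos': [0.231, 0.607, 0.195], 'tcp_rot': [[-0.935, 0.356, -0.001], [0.356, 0.935, -0.002], [0.0, -0.002, -1.0]], 'force': [0.756, 0.335, -0.533], 'moment': [-0.006, -0.013, 0.022], 'gripper_width': 0.085}
side 387.27674211681386 318.87355696061206 [ 0.38387305 -2.8302371   1.04619627] [0.55719628 0.1757856  0.96089187]
pin 0.68 [284. 229. 293. 265.] [0.598 0.175 0.138] [0.59  0.134 0.046] [0.612 0.181 0.168]
cup 0.91 [359. 141. 384. 183.] [ 0.479 -0.203  0.062] [ 0.452 -0.245  0.002] [ 0.507 -0.193  0.101]
yellow_catch 0.72 [284. 230. 293. 265.] [0.598 0.176 0.146] [0.59  0.163 0.054] [0.608 0.182 0.168]
blue_catch 0.71 [185. 149. 340. 305.] [0.697 0.088 0.046] [ 0.559 -0.157  0.002] [0.818 0.256 0.16 ]
gate_peg 0.57 [265. 208. 305. 276.] [0.615 0.127 0.112] [0.599 0.067 0.058] [0.629 0.219 0.166]
sleeve 0.84 [189. 148. 343. 305.] [0.697 0.089 0.047] [ 0.56  -0.157  0.002] [
[... 926 characters left out ...]
_catch 0.92 [229. 121. 364. 214.] [0.702 0.057 0.006] [ 0.567 -0.144 -0.002] [0.817 0.243 0.161]
sleeve 0.94 [232. 122. 364. 217.] [0.701 0.056 0.006] [ 0.567 -0.147 -0.002] [0.816 0.244 0.161]
gate 0.55 [231. 118. 369. 217.] [0.702 0.057 0.006] [ 0.566 -0.149 -0.002] [0.821 0.244 0.161]
mirror_mount 0.91 [427. 171. 455. 193.] [ 0.624 -0.392  0.046] [ 0.602 -0.449 -0.002] [ 0.655 -0.374  0.152]
screwdriver 0.3 [352. 195. 358. 204.] [ 0.576 -0.114  0.163] [ 0.562 -0.121  0.14 ] [ 0.586 -0.108  0.169]
lens_case 0.96 [183. 216. 216. 242.] [0.49  0.394 0.026] [ 0.452  0.352 -0.001] [0.527 0.442 0.032]
guard 0.58 [234. 122. 366. 218.] [0.702 0.055 0.006] [ 0.568 -0.147 -0.002] [0.817 0.244 0.16 ]
```

```bash
python3 - <<'E'
import cv2
a=cv2.imread("pics/side0.png")[130:320,160:420];cv2.imwrite("pics/s0c.png",cv2.resize(a,None,fx=3,fy=3,interpolation=2))
a=cv2.imread("pics/top0.png")[100:260,180:420];cv2.imwrite("pics/t0c.png",cv2.resize(a,None,fx=3.3,fy=3.3,interpolation=2))
E
```

```text
(no output)
```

View pics/s0c.png

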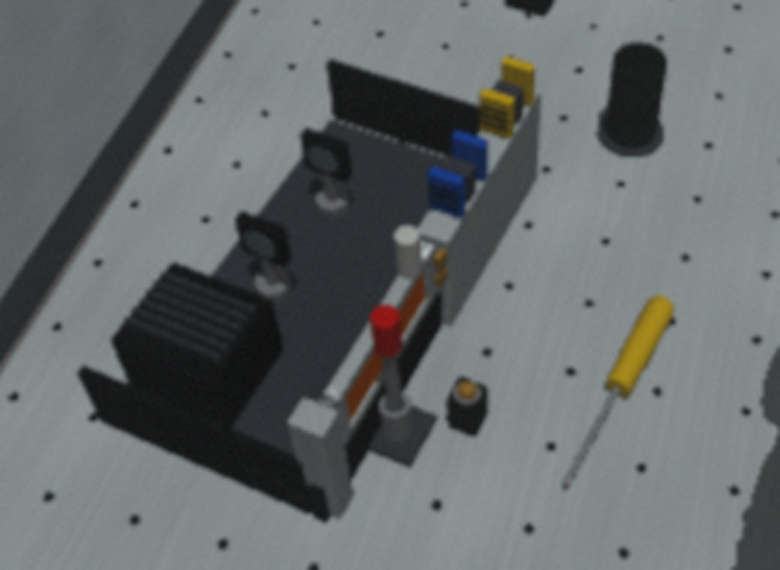

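View pics/t0c.png

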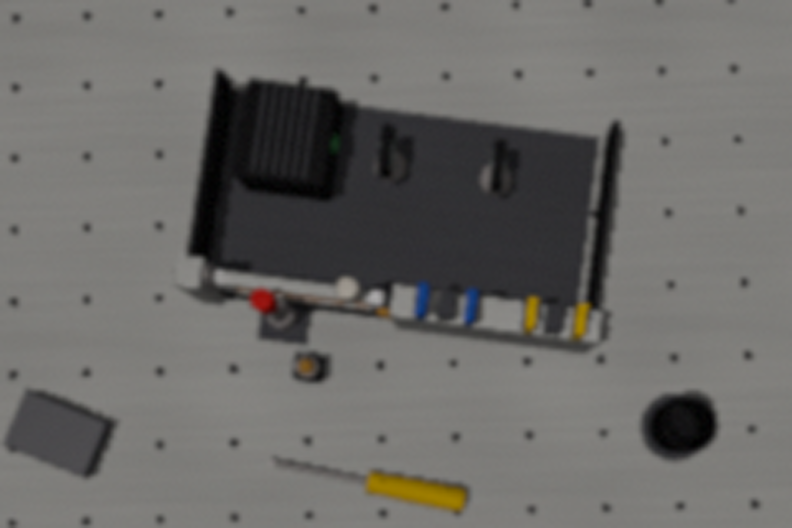

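View pics/top0.png

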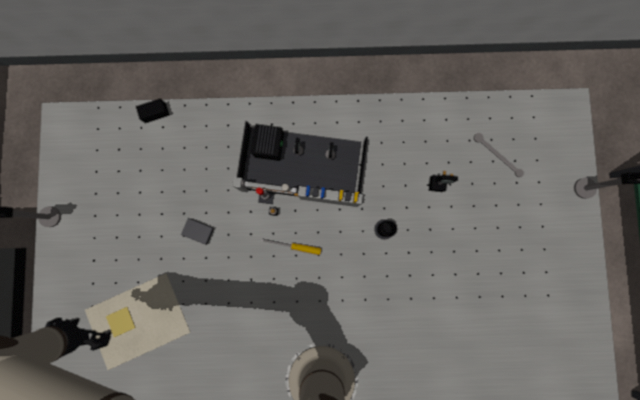

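```bash
cat > h.py <<'E'
from cell import ctrl
import cv2,numpy as np
def cloud(c):
    r=ctrl.read_camera(c);R=cv2.Rodrigues(np.array(r["rvec"]))[0];t=np.array(r["tvec"]).ravel()
    v,u=np.mgrid[0:400,0:640];d=r["depth"]
    P=(np.stack([(u-r["cx"])/r["fx"]*d,(v-r["cy"])/r["fy"]*d,d],-1)-t)@R
    P[d<=0]=np.nan
    hsv=cv2.cvtColor(r["frame"],cv2.COLOR_RGB2HSV)
    return r,P,hsv,R,t
def proj(r,P):
    return cv2.projectPoints(np.array(P,float).reshape(-1,3),np.array(r["rvec"]),np.array(r["tvec"]),np.array([[r["fx"],0,r["cx"]],[0,r["fy"],r["cy"]],[0,0,1.]]),None)[0].reshape(-1,2)
def masks(hsv):
    h,s,v=[hsv[...,i].astype(int) for i in range(3)]
    return dict(red=((h<8)|(h>172))&(s>150)&(v>90),yellow=(h>18)&(h<32)&(s>150)&(v>80),blue=(h>100)&(h<130)&(s>140)&(v>60))
def show(c,name,box,k):
    r=ctrl.read_camera(c);a=r["frame"][:,:,::-1][box[1]:box[3],box[0]:box[2]]
    cv2.imwrite(f"pics/{name}.png",cv2.resize(a,None,fx=k,fy=k,interpolation=2));return r
E
python3 - <<'E'
from h import *
for c in("side","top"):
    r,P,hsv,R,t=cloud(c)
    for n,m in masks(hsv).items():
        m=m&(P[...,2]>0.12)&(P[...,0]>.5)
        k,lab,st,ce=cv2.connectedComponentsWithStats(m.astype(np.uint8),connectivity=4)
        for i in range(1,k):
            if st[i,4]<6: continue
            Q=P[lab==i];T=Q[Q[:,2]>.158]
            print(c,n,st[i],"mean",np.round(Q.mean(0),4),"top",len(T),np.round(T.mean(0),4) if len(T) else "",np.round(Q.min(0),3),np.round(Q.max(0),3))
    # whitish tall things near rail, gate
    m=(P[...,2]>.11)&(P[...,2]<.128)&(P[...,0]>.5)&(P[...,0]<.72)&(P[...,1]<.3)&(P[...,1]>-.2)
    Q=P[m];print("rail/gate tops",len(Q))
    for y0 in np.arange(-.16,.26,.02):
        T=Q[(Q[:,1]>=y0)&(Q[:,1]<y0+.02)]
        if len(T)>3: print(round(y0+.01,2),len(T),np.round([T[:,0].min(),T[:,0].mean(),T[:,0].max()],3))
E
```

```text
side red [283 232  10   8  62] mean [0.5989 0.1731 0.166 ] top 62 [0.5989 0.1731 0.166 ] [0.589 0.164 0.162] [0.609 0.181 0.169]
side yellow [328 149  10  15  78] mean [ 0.5719 -0.1126  0.1553] top 34 [ 0.5735 -0.1137  0.1636] [ 0.56  -0.119  0.127] [ 0.585 -0.107  0.167]
side yellow [321 160  11  10  58] mean [ 0.578  -0.0695  0.1615] top 45 [ 0.5792 -0.0694  0.164 ] [ 0.567 -0.085  0.145] [ 0.592 -0.064  0.169]
side blue [311 173  11  17 112] mean [ 0.5882 -0.0144  0.1545] top 52 [ 0.59   -0.0159  0.1636] [ 0.576 -0.023  0.126] [ 0.604 -0.009  0.169]
side blue [303 185  12  17  81] mean [0.5934 0.0288 0.1591] top 57 [0.5959 0.0283 0.1641] [0.582 0.019 0.126] [0.609 0.034 0.168]
rail/gate tops 763
-0.13 10 [0.557 0.559 0.561]
-0.11 22 [0.559 0.563 0.567]
-0.09 18 [0.563 0.565 0.569]
-0.07 50 [0.566 0.578 0.596]
-0.05 39 [0.569 0.576 0.586]
-0.03 21 [0.571 0.575 0.58 ]
-0.01 27 [0.575 0.579 0.584]
0.01 21 [0.578 0.581 0.584]
0.03 67 [0.581 0.596 0.613]
0.05 91 [0.585 0.598 0.615]
0.07 33 [0.589 0.599 0.607]
0.09 13 [0.599 0.605 0.616]
0.11 50 [0.603 0.609 0.618]
0.13 25 [0.606 0.612 
[... 743 characters left out ...]
 27] mean [ 0.5919 -0.018   0.163 ] top 22 [ 0.5928 -0.0174  0.1646] [ 0.577 -0.023  0.153] [ 0.606 -0.014  0.168]
rail/gate tops 626
-0.13 44 [0.56  0.573 0.588]
-0.11 28 [0.563 0.577 0.592]
-0.09 25 [0.564 0.577 0.595]
-0.07 30 [0.568 0.584 0.599]
-0.05 64 [0.571 0.586 0.603]
-0.03 58 [0.575 0.589 0.603]
-0.01 33 [0.577 0.591 0.607]
0.01 24 [0.582 0.594 0.61 ]
0.03 24 [0.583 0.597 0.614]
0.05 58 [0.587 0.602 0.618]
0.07 25 [0.593 0.605 0.611]
0.09 12 [0.602 0.606 0.611]
0.11 16 [0.606 0.613 0.619]
0.13 29 [0.609 0.616 0.623]
0.15 24 [0.613 0.619 0.626]
0.17 26 [0.616 0.623 0.63 ]
0.19 24 [0.62  0.625 0.63 ]
0.21 27 [0.622 0.628 0.634]
0.23 35 [0.618 0.632 0.646]
0.25 20 [0.618 0.633 0.649]
```

```bash
cat >> h.py <<'E'
O=np.array([.6045,.0645]);gy=np.array([.16,.987]);gx=np.array([.987,-.16])
def gw(x,y): return O+x*gx+y*gy
def wg(p): d=np.asarray(p)[:2]-O; return np.array([d@gx,d@gy])
def go(xyz,yaw_deg=None):
    from scipy.spatial.transform import Rotation as Ro
    s=ctrl.sense();R=np.array(s["tcp_rot"]);p=np.array(s["tcp_pos"])
    print("t",s["time_s"],"tcp",p.round(4),"g",wg(p).round(4),"F",np.round(s["force"],1),"w",round(s["gripper_width"],4))
    print("shift mm",((np.array(xyz)-p)@R*1000).round(1))
    if yaw_deg is not None:
        a=np.radians(yaw_deg);y=np.array([np.cos(a),np.sin(a),0]);z=np.array([0,0,-1.]);Rt=np.c_[np.cross(y,z),y,z]
        print("turn deg",np.degrees(Ro.from_matrix(R.T@Rt).as_rotvec()).round(2))
    return s
E
python3 - <<'E'
from h import *
for c in("side","top"):
    r,P,hsv,R,t=cloud(c)
    x,y,z=P[...,0],P[...,1],P[...,2]
    m=(z>.093)&(z<.106)&(x>.44)&(x<.53)&(y<-.17)&(y>-.27);Q=P[m]
    A=np.c_[2*Q[:,:2],np.ones(len(Q))];s=np.linalg.lstsq(A,(Q[:,:2]**2).sum(1),rcond=None)[0]
    print(c,"cup rim",len(Q),s[:2].round(4),np.sqrt(s[2]+s[0]**2+s[1]**2).round(4),Q.min(0).round(3),Q.max(0).round(3))
    m=(z>.155)&(x>.58)&(x<.65)&(y>.06)&(y<.13);Q=P[m];print("peg",len(Q),Q.mean(0).round(4),wg(Q.mean(0)).round(4))
    m=(z>.06)&(z<.12)&(abs(x-.6)<.014)&(abs(y-.172)<.02);Q=P[m];print("shaft",len(Q),Q.mean(0).round(4) if len(Q) else "")
    for a in np.arange(.05,.13,.02):
        T=Q[(Q[:,2]>a)&(Q[:,2]<a+.02)]
        if len(T):print(a,len(T),T.mean(0).round(4))
go([.5995,.171,.26],80.8)
E
```

```text
side cup rim 111 [ 0.4798 -0.2207] 0.024 [ 0.454 -0.25   0.093] [ 0.505 -0.193  0.103]
peg 65 [0.6074 0.096  0.1637] [-0.0022  0.0315]
shaft 74 [0.5992 0.1741 0.0896]
0.05 14 [0.6011 0.1727 0.0654]
0.07 23 [0.5987 0.1745 0.0805]
0.09000000000000001 25 [0.5988 0.174  0.0992]
0.11000000000000001 12 [0.5985 0.175  0.115 ]
top cup rim 69 [ 0.4823 -0.22  ] 0.0239 [ 0.457 -0.244  0.093] [ 0.507 -0.195  0.104]
peg 38 [0.6093 0.095  0.1635] [-0.0002  0.0309]
shaft 7 [0.601  0.1667 0.0841]
0.05 1 [0.5982 0.1687 0.0664]
0.07 5 [0.5991 0.1692 0.0809]
0.11000000000000001 1 [0.6136 0.1521 0.118 ]
t 1.4 tcp [0.2312 0.6075 0.1958] g [-0.4553  0.4762] F [-0.7 -0.5 -0.1] w 0.0855
shift mm [-499.4 -276.9  -64.2]
turn deg [ -0.    -0.   -11.64]
```

Call:
arm_command:
  targets: [0,0,-20,0,0,-2.9,110,0,0,-25,0,0,-2.9,110,0,0,-19,0,0,-2.9,110,0,0,0,0,0,-2.9,110]

```text
time_s: 1.73
tcp_pos: [0.2318, 0.6102, 0.2649]
tcp_rot: [[-0.987, 0.158, 0.003], [0.158, 0.987, 0.007], [-0.001, 0.008, -1.0]]
force: [0.2, 1.1, 0.5]
gripper_width: 0.0489
```

```bash
python3 -c "
from h import *
go([.6,.1715,.26],80.8)"
```

```text
t 1.7333 tcp [0.2318 0.6102 0.2649] g [-0.4552  0.4789] F [0.2 1.1 0.5] w 0.0489
shift mm [-433.  -374.9    2.7]
turn deg [0.43 0.08 0.1 ]
```

Call:
arm_command:
  targets: [-27,-23.4,0,0,0,0,110,-27,-23.4,0,0,0,0,110,-27,-23.4,0,0,0,0,110,-27,-23.4,0,0,0,0,110,-27,-23.4,0,0,0,0,110,-27,-23.4,0,0,0,0,110,-27,-23.4,0,0,0,0,110,-27,-23.4,0,0,0,0,110,-27,-23.4,0,0,0,0,110,-27,-23.4,0,0,0,0,110,-27,-23.4,0,0,0,0,110,-27,-23.4,0,0,0,0,110]

```text
time_s: 2.73
tcp_pos: [0.5069, 0.2768, 0.2601]
tcp_rot: [[-0.987, 0.161, 0.001], [0.161, 0.987, 0.0], [-0.001, 0.0, -1.0]]
force: [-0.0, 0.4, 0.3]
gripper_width: 0.0483
```

```bash
python3 -c "
from h import *
go([.6,.1715,.26],80.8)"
```

```text
t 2.7333 tcp [0.5069 0.2768 0.2601] g [-0.1303  0.1939] F [-0.   0.4  0.3] w 0.0483
shift mm [-1.088e+02 -8.900e+01  1.000e-01]
turn deg [ 0.02  0.03 -0.04]
```

Call:
arm_command:
  targets: [-27,-22,0,0,0,0,110,-27,-22,0,0,0,0,110,-27,-22,0,0,0,0,110,-15,-13,0,0,0,0,110,0,0,0,0,0,0,110,0,0,0,0,0,0,110]

```text
time_s: 3.23
tcp_pos: [0.5887, 0.1832, 0.2595]
tcp_rot: [[-0.986, 0.164, -0.001], [0.164, 0.986, -0.0], [0.0, -0.0, -1.0]]
force: [-0.8, 0.7, 0.2]
gripper_width: 0.0488
```

```bash
python3 -c "
from h import *
go([.6,.1715,.131],80.8)
show('side','s1',(200,100,420,320),3)
"
```

```text
t 3.2333 tcp [0.5887 0.1832 0.2595] g [-0.0346  0.1147] F [-0.8  0.7  0.2] w 0.0488
shift mm [-13.2  -9.7 128.5]
turn deg [-0.02 -0.03 -0.24]
```

View pics/s1.png

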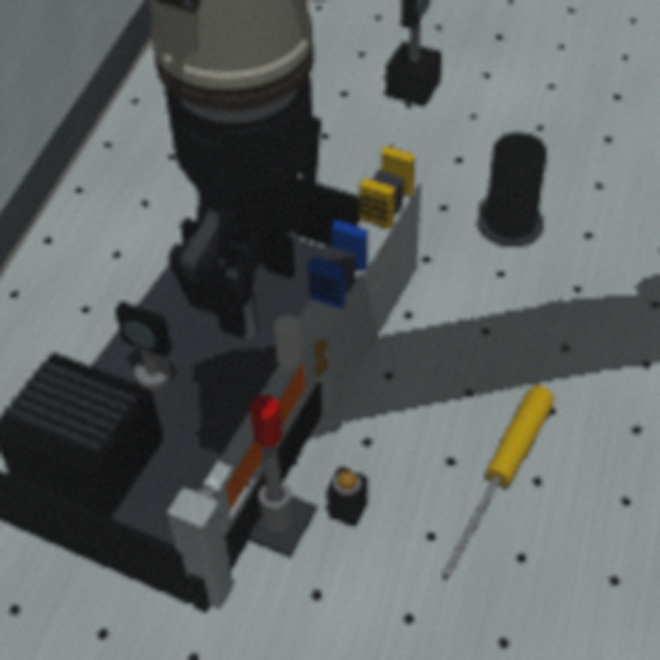

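The gripper hovers above the guard, and the pin head (red, crop ~265,420) stands clear and upright. Centering, then going down.

Call:
arm_command:
  targets: [-13.2,-9.7,0,0,0,0,110,0,0,30,0,0,0,110,0,0,30,0,0,0,110,0,0,0,0,0,0,110,0,0,0,0,0,0,110]

```text
time_s: 3.7
tcp_pos: [0.5977, 0.1738, 0.1985]
tcp_rot: [[-0.987, 0.159, -0.004], [0.159, 0.987, -0.001], [0.004, -0.001, -1.0]]
force: [1.0, 0.1, 0.4]
gripper_width: 0.0488
```

```bash
python3 -c "
from h import *
go([.6,.1715,.131],80.8)
"
```

```text
t 3.7 tcp [0.5977 0.1738 0.1985] g [-0.0242  0.1068] F [1.  0.1 0.4] w 0.0488
shift mm [-2.9 -1.8 67.5]
turn deg [-0.08 -0.22  0.07]
```

Call:
arm_command:
  targets: [-2.9,-1.8,20,0,0,0,110,0,0,20,0,0,0,110,0,0,15,0,0,0,110,0,0,11,0,0,0,110,0,0,0,0,0,0,110,0,0,0,0,0,0,200,0,0,0,0,0,0,255,0,0,0,0,0,0,255,0,0,0,0,0,0,255,0,0,0,0,0,0,255,0,0,0,0,0,0,255]

```text
time_s: 4.62
tcp_pos: [0.6023, 0.171, 0.1343]
tcp_rot: [[-0.987, 0.161, 0.001], [0.161, 0.987, 0.0], [-0.001, 0.0, -1.0]]
force: [0.6, -1.0, 0.5]
gripper_width: -0.0003
```

```bash
python3 -c "
from h import *
go([.6,.1715,.131],80.8)
show('side','s2',(200,100,420,320),3)
"
```

```text
t 4.6167 tcp [0.6023 0.171  0.1343] g [-0.0192  0.1048] F [ 0.6 -1.   0.5] w -0.0003
shift mm [2.4 0.1 3.3]
turn deg [ 0.02  0.04 -0.05]
```

View pics/s2.png

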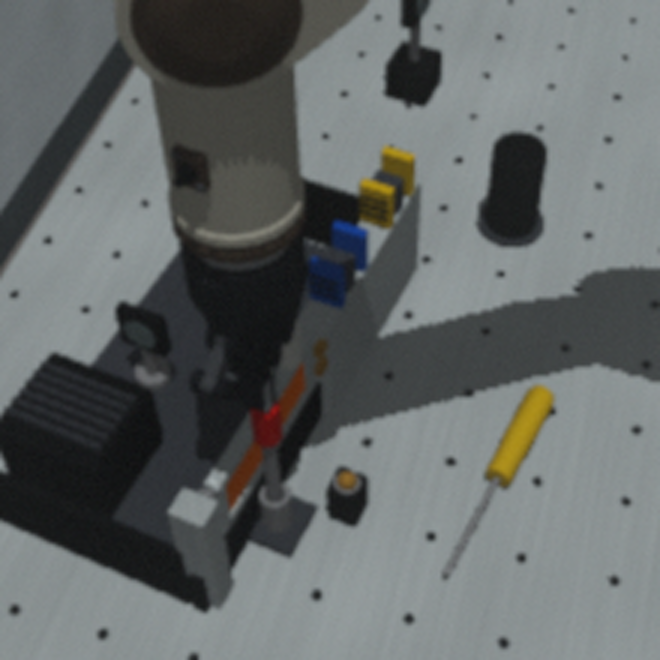

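```bash
python3 -c "
from h import *
s=ctrl.sense()
for c in ('side','top'):
    r=show(c,c+'3',(200,100,420,320) if c=='side' else (200,100,400,260),3)
    p=np.array(s['tcp_pos'])
    print(c,proj(r,[p,p+[0,0,.06],[.6,.1715,.166],[.6,.1715,.04]]).round(1))
"
```

```text
side [[287.5 242.9]
 [285.6 226.6]
 [287.4 234.9]
 [291.  265.5]]
top [[260.2 191.1]
 [257.2 188.6]
 [258.4 190.6]
 [264.2 195.4]]
```

View pics/top3.png

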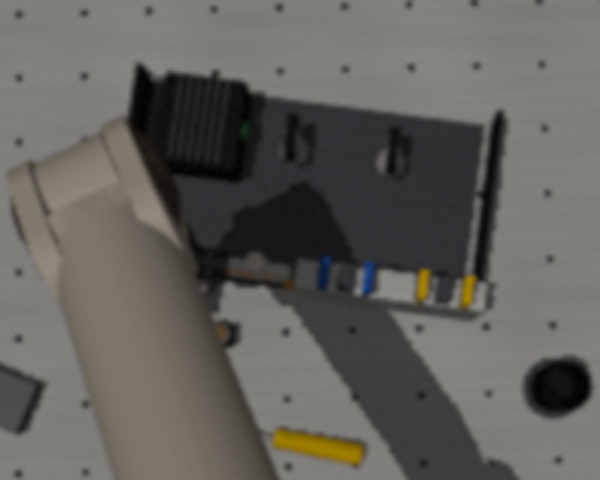

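```bash
python3 -c "
from h import *
r,P,hsv,R,t=cloud('side')
a=r['frame'][170:290,240:340,::-1];cv2.imwrite('pics/z3.png',cv2.resize(a,None,fx=6,fy=5,interpolation=1))
for v in range(205,250,4): print(v,[tuple(P[v,u].round(3)) for u in range(268,296,4)])
"
```

```text
205 [(np.float64(0.617), np.float64(0.205), np.float64(0.3)), (np.float64(0.608), np.float64(0.207), np.float64(0.305)), (np.float64(0.6), np.float64(0.208), np.float64(0.308)), (np.float64(0.593), np.float64(0.206), np.float64(0.308)), (np.float64(0.585), np.float64(0.204), np.float64(0.309)), (np.float64(0.58), np.float64(0.199), np.float64(0.304)), (np.float64(0.574), np.float64(0.194), np.float64(0.301))]
209 [(np.float64(0.729), np.float64(-0.006), np.float64(0.004)), (np.float64(0.609), np.float64(0.207), np.float64(0.293)), (np.float64(0.6), np.float64(0.209), np.float64(0.297)), (np.float64(0.596), np.float64(0.201), np.float64(0.289)), (np.float64(0.594), np.float64(0.188), np.float64(0.275)), (np.float64(0.586), np.float64(0.186), np.float64(0.276)), (np.float64(0.585), np.float64(0.168), np.float64(0.254))]
213 [(np.float64(0.618), np.float64(0.208), np.float64(0.279)), (np.float64(0.61), np.float64(0.207), np.float64(0.28)), (np.float64(0.601), np.float64(0.208), np.float64(0.285)), (np.float64(0.596), np.float64(0.203), np.float64(0.281)), (np.float64(0.594), np.float64(
[... 3178 characters left out ...]
loat64(0.666), np.float64(0.104), np.float64(0.006)), (np.float64(0.621), np.float64(0.172), np.float64(0.12)), (np.float64(0.608), np.float64(0.177), np.float64(0.132)), (np.float64(0.598), np.float64(0.179), np.float64(0.14)), (np.float64(0.591), np.float64(0.173), np.float64(0.134))]
249 [(np.float64(0.682), np.float64(0.121), np.float64(0.005)), (np.float64(0.672), np.float64(0.117), np.float64(0.004)), (np.float64(0.626), np.float64(0.185), np.float64(0.12)), (np.float64(0.617), np.float64(0.183), np.float64(0.121)), (np.float64(0.617), np.float64(0.162), np.float64(0.091)), (np.float64(0.6), np.float64(0.177), np.float64(0.119)), (np.float64(0.61), np.float64(0.13), np.float64(0.047))]
```

View pics/z3.png

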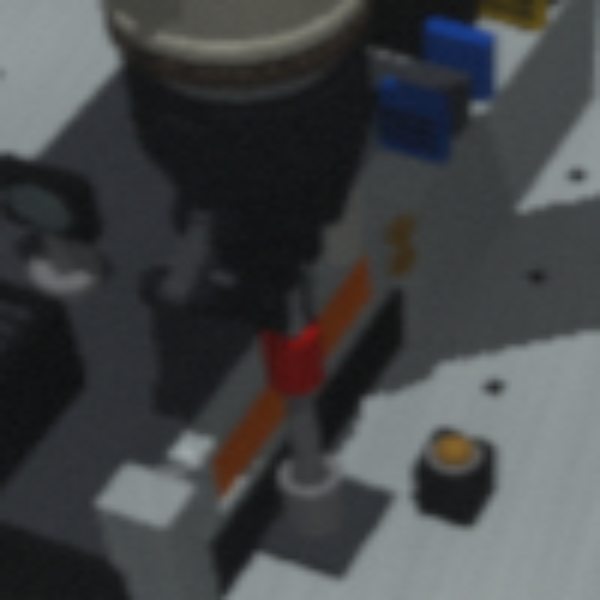

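Call:
arm_command:
  targets: [0,0,-25,0,0,0,255,0,0,-25,0,0,0,255,0,0,0,0,0,0,255,0,0,0,0,0,0,255]

```text
time_s: 5.15
tcp_pos: [0.6034, 0.1714, 0.1857]
tcp_rot: [[-0.987, 0.161, 0.004], [0.161, 0.987, 0.001], [-0.003, 0.002, -1.0]]
force: [0.3, 0.8, -0.3]
gripper_width: -0.0
```

```bash
python3 -c "
from h import *
go([.6,.1715,.131],80.8)
r,P,hsv,R,t=cloud('side')
print('cam',-R.T@t)
a=r['frame'][170:290,240:340,::-1];cv2.imwrite('pics/z4.png',cv2.resize(a,None,fx=6,fy=5,interpolation=1))
x,y,z=P[...,0],P[...,1],P[...,2]
m=(abs(x-.6)<.08)&(abs(y-.171)<.08)&(z>.172);
for a in np.arange(.17,.34,.01):
    T=P[m&(z>=a)&(z<a+.01)]
    if len(T): print(round(a,2),len(T),T.min(0).round(3),T.max(0).round(3),T.mean(0).round(3))
"
```

```text
t 5.15 tcp [0.6034 0.1714 0.1857] g [-0.0182  0.1054] F [ 0.3  0.8 -0.3] w -0.0
shift mm [ 3.6 -0.6 54.7]
turn deg [ 0.09  0.2  -0.04]
cam [0.39952207 0.62233945 0.84720552]
0.22 11 [0.591 0.167 0.225] [0.607 0.183 0.23 ] [0.597 0.177 0.228]
0.23 37 [0.592 0.167 0.23 ] [0.612 0.186 0.24 ] [0.599 0.179 0.235]
0.24 27 [0.592 0.168 0.241] [0.606 0.186 0.249] [0.597 0.179 0.245]
0.25 22 [0.592 0.166 0.25 ] [0.599 0.184 0.26 ] [0.595 0.176 0.255]
0.26 30 [0.589 0.158 0.26 ] [0.599 0.201 0.27 ] [0.593 0.175 0.267]
0.27 92 [0.586 0.135 0.27 ] [0.618 0.21  0.28 ] [0.598 0.179 0.275]
0.28 72 [0.584 0.125 0.28 ] [0.617 0.216 0.29 ] [0.595 0.178 0.286]
0.29 84 [0.583 0.121 0.29 ] [0.602 0.225 0.3  ] [0.591 0.175 0.295]
0.3 94 [0.582 0.117 0.3  ] [0.624 0.233 0.31 ] [0.596 0.195 0.306]
0.31 170 [0.581 0.116 0.31 ] [0.624 0.234 0.32 ] [0.604 0.21  0.315]
0.32 123 [0.582 0.165 0.32 ] [0.618 0.223 0.33 ] [0.6   0.202 0.325]
0.33 73 [0.595 0.188 0.33 ] [0.618 0.214 0.34 ] [0.605 0.207 0.335]
```

View pics/z4.png

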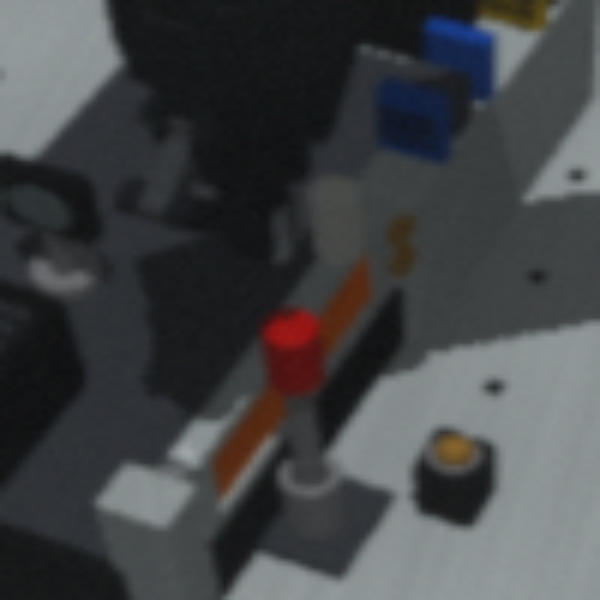

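The camera shows the finger tips about 40 mm above the reported TCP height: the lowest finger points are at z≈0.225 while the TCP reads 0.186, and the red head's top reads a correct 0.166. So the fingers closed above the head without touching it. I'll apply that offset, reopen and descend in checked stages.

Call:
arm_command:
  targets: [3.0,-0.5,0,0,0,0,110,0,0,0,0,0,0,110,0,0,0,0,0,0,110,0,0,0,0,0,0,110,0,0,20,0,0,0,110,0,0,20,0,0,0,110,0,0,20,0,0,0,110,0,0,0,0,0,0,110]

```text
time_s: 5.87
tcp_pos: [0.5957, 0.1698, 0.1192]
tcp_rot: [[-0.987, 0.161, -0.008], [0.161, 0.987, -0.002], [0.007, -0.003, -1.0]]
force: [-1.4, -1.3, -0.3]
gripper_width: 0.0488
```

```bash
python3 -c "
from h import *
go([.6,.1715,.093],80.8)
r,P,hsv,R,t=cloud('side')
a=r['frame'][170:290,240:340,::-1];cv2.imwrite('pics/z5.png',cv2.resize(a,None,fx=6,fy=5,interpolation=1))
"
```

```text
t 5.8667 tcp [0.5957 0.1698 0.1192] g [-0.0255  0.1025] F [-1.4 -1.3 -0.3] w 0.0488
shift mm [-4.2  2.5 26.2]
turn deg [-0.19 -0.41 -0.04]
```

View pics/z5.png

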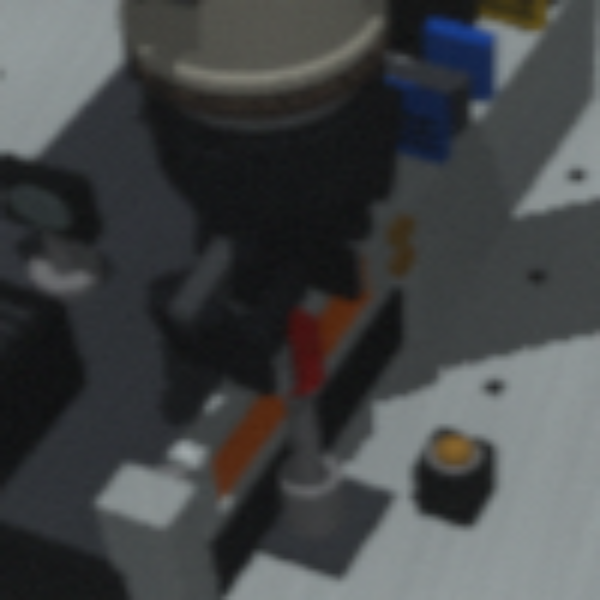

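Now the fingers straddle the red head (crop ~305,345). Final descent and close.

Call:
arm_command:
  targets: [-2,1.5,13,0,0,0,110,-1,0.5,10,0,0,0,110,0,0,0,0,0,0,110,0,0,0,0,0,0,180,0,0,0,0,0,0,255,0,0,0,0,0,0,255,0,0,0,0,0,0,255,0,0,0,0,0,0,255,0,0,0,0,0,0,255]

```text
time_s: 6.67
tcp_pos: [0.6028, 0.1725, 0.1015]
tcp_rot: [[-0.987, 0.161, 0.001], [0.161, 0.987, 0.0], [-0.001, 0.0, -1.0]]
force: [0.6, -0.4, 2.9]
gripper_width: 0.0202
```

```bash
python3 -c "
from h import *
go([.6,.1715,.093],80.8)
r,P,hsv,R,t=cloud('side')
a=r['frame'][170:290,240:340,::-1];cv2.imwrite('pics/z6.png',cv2.resize(a,None,fx=6,fy=5,interpolation=1))
"
```

```text
t 6.6667 tcp [0.6028 0.1725 0.1015] g [-0.0189  0.1063] F [ 0.6 -0.4  2.9] w 0.0202
shift mm [ 2.7 -1.5  8.5]
turn deg [ 0.03  0.07 -0.05]
```

View pics/z6.png

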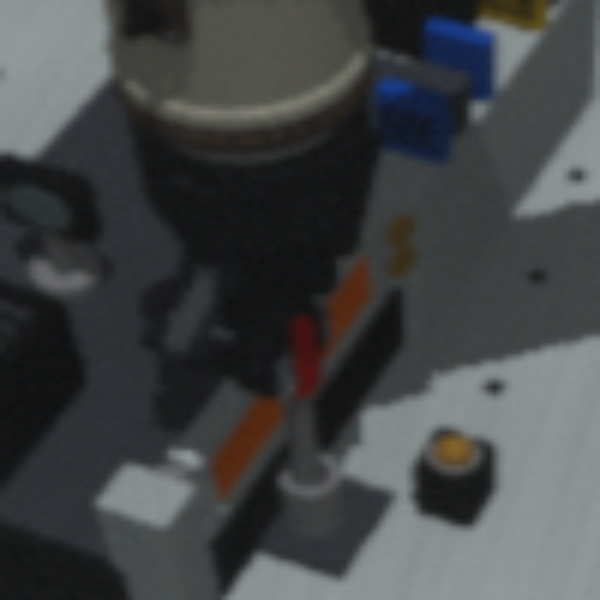

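Gripped (opening 20 mm on the 22 mm head). Lifting straight up.

Call:
arm_command:
  targets: [0,0,-8,0,0,0,255,0,0,-12,0,0,0,255,0,0,-15,0,0,0,255,0,0,-15,0,0,0,255,0,0,-20,0,0,0,255,0,0,-20,0,0,0,255,0,0,-20,0,0,0,255,0,0,-20,0,0,0,255,0,0,-10,0,0,0,255,0,0,0,0,0,0,255]

```text
time_s: 7.55
tcp_pos: [0.604, 0.1732, 0.2445]
tcp_rot: [[-0.987, 0.16, 0.006], [0.16, 0.987, 0.002], [-0.005, 0.003, -1.0]]
force: [0.6, -0.1, -1.1]
gripper_width: 0.0199
```

```bash
python3 -c "
from h import *
go([.481,-.2203,.225],80.8)
show('side','s7',(200,80,420,300),3)
"
```

```text
t 7.55 tcp [0.604  0.1732 0.2445] g [-0.0179  0.1073] F [ 0.6 -0.1 -1.1] w 0.0199
shift mm [  58.4 -408.2   18.1]
turn deg [ 0.15  0.3  -0.04]
```

View pics/s7.png

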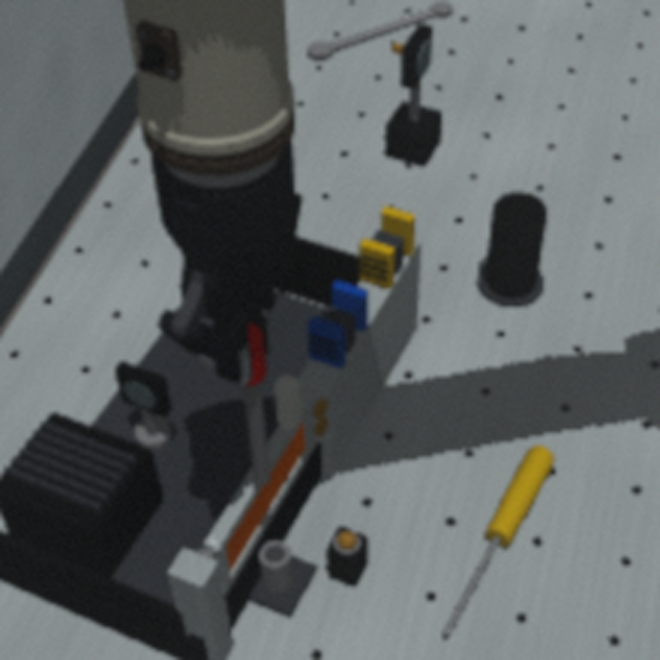

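The pin is out of the sleeve, vertical in the fingers (crop ~255,370). Moving away from the guard first, then along to the cup.

Call:
arm_command:
  targets: [20,0,0,0,0,0,255,25,-15,0,0,0,0,255,13,-35,0,0,0,0,255,0,-38,0,0,0,0,255,0,-38,0,0,0,0,255,0,-38,0,0,0,0,255,0,-38,0,0,0,0,255,0,-38,0,0,0,0,255,0,-38,0,0,0,0,255,0,-38,0,0,0,0,255,0,-38,0,0,0,0,255,0,-30,0,0,0,0,255]

```text
time_s: 8.6
tcp_pos: [0.4811, -0.2004, 0.2393]
tcp_rot: [[-0.987, 0.163, -0.003], [0.163, 0.987, -0.0], [0.003, -0.001, -1.0]]
force: [1.1, 0.8, -1.3]
gripper_width: 0.0204
```

Call:
arm_command:
  targets: [0,-15,0,0,0,0,255,0,-8,0,0,0,0,255,0,0,0,0,0,0,255,0,0,0,0,0,0,255]

```text
time_s: 8.93
tcp_pos: [0.4794, -0.2187, 0.2398]
tcp_rot: [[-0.987, 0.16, -0.001], [0.16, 0.987, 0.001], [0.002, 0.001, -1.0]]
force: [-0.0, 0.7, -1.4]
gripper_width: 0.0204
```

```bash
python3 -c "
from h import *
go([.481,-.2203,.225],80.8)
show('side','s8',(250,40,450,240),3)
show('top','t8',(300,150,500,300),3)
"
```

```text
t 8.9333 tcp [ 0.4794 -0.2187  0.2398] g [-0.0782 -0.2995] F [-0.   0.7 -1.4] w 0.0204
shift mm [-1.9 -1.4 14.8]
turn deg [ 0.07 -0.1  -0.01]
```

View pics/s8.png

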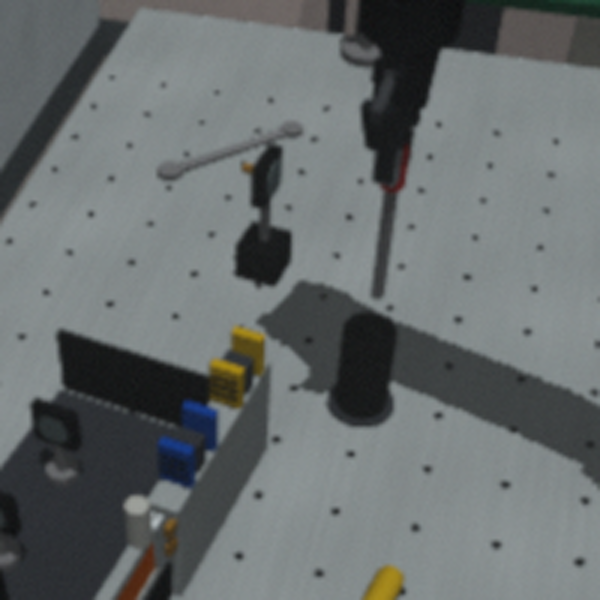

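```bash
python3 -c "
from h import *
for c in ('side','top'):
    r,P,hsv,R,t=cloud(c);print(c,proj(r,[[.4794,-.2187,.143],[.481,-.2203,.1]]).round(1))
    x,y,z=P[...,0],P[...,1],P[...,2]
    m=(z>.11)&(z<.3)&(abs(x-.48)<.03)&(abs(y+.22)<.03)
    for a in np.arange(.12,.3,.02):
        T=P[m&(z>=a)&(z<a+.02)]
        if len(T): print(round(a,2),len(T),T.min(0).round(3),T.max(0).round(3))
"
```

```text
side [[374.1 138.5]
 [372.1 149.7]]
0.14 17 [ 0.473 -0.221  0.146] [ 0.484 -0.213  0.159]
0.16 25 [ 0.472 -0.22   0.16 ] [ 0.483 -0.209  0.18 ]
0.18 25 [ 0.473 -0.22   0.18 ] [ 0.484 -0.209  0.198]
0.2 29 [ 0.473 -0.22   0.2  ] [ 0.484 -0.211  0.22 ]
0.22 30 [ 0.472 -0.217  0.22 ] [ 0.484 -0.208  0.24 ]
0.24 30 [ 0.472 -0.218  0.24 ] [ 0.483 -0.211  0.26 ]
0.26 33 [ 0.467 -0.216  0.26 ] [ 0.494 -0.2    0.279]
0.28 73 [ 0.467 -0.234  0.281] [ 0.494 -0.191  0.3  ]
top [[390.4 228.3]
 [388.5 228.3]]
0.14 1 [ 0.477 -0.212  0.156] [ 0.477 -0.212  0.156]
0.16 2 [ 0.477 -0.212  0.164] [ 0.48  -0.211  0.172]
0.18 2 [ 0.476 -0.213  0.18 ] [ 0.479 -0.211  0.184]
0.2 3 [ 0.476 -0.214  0.2  ] [ 0.479 -0.21   0.212]
0.28 1 [ 0.479 -0.195  0.285] [ 0.479 -0.195  0.285]
```

View pics/t8.png

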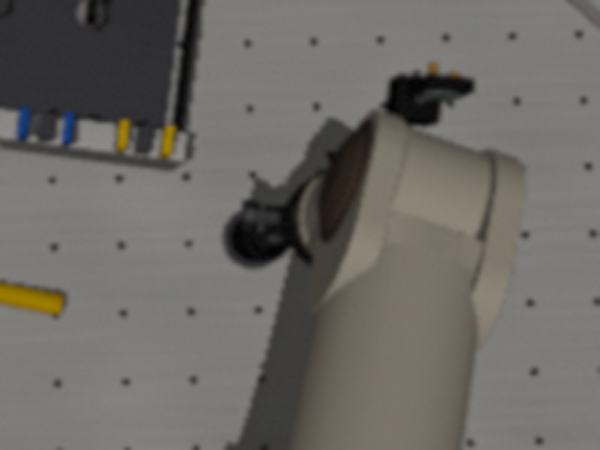

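Call:
arm_command:
  targets: [-2.5,-2.8,10,0,0,0,255,0,0,20,0,0,0,255,0,0,20,0,0,0,255,0,0,20,0,0,0,255,0,0,20,0,0,0,255,0,0,20,0,0,0,255,0,0,14,0,0,0,255,0,0,8,0,0,0,255,0,0,0,0,0,0,255]

```text
time_s: 9.88
tcp_pos: [0.4803, -0.2221, 0.1065]
tcp_rot: [[-0.987, 0.16, -0.004], [0.16, 0.987, 0.002], [0.004, 0.001, -1.0]]
force: [0.0, 0.6, -1.1]
gripper_width: 0.02
```

```bash
python3 -c "
from h import *
go([.481,-.2203,.103],80.8)
show('side','s9',(300,40,450,190),4)
"
```

```text
t 9.8833 tcp [ 0.4803 -0.2221  0.1065] g [-0.0767 -0.3027] F [ 0.   0.6 -1.1] w 0.02
shift mm [-0.4  1.9  3.5]
turn deg [ 0.06 -0.22  0.01]
```

View pics/s9.png

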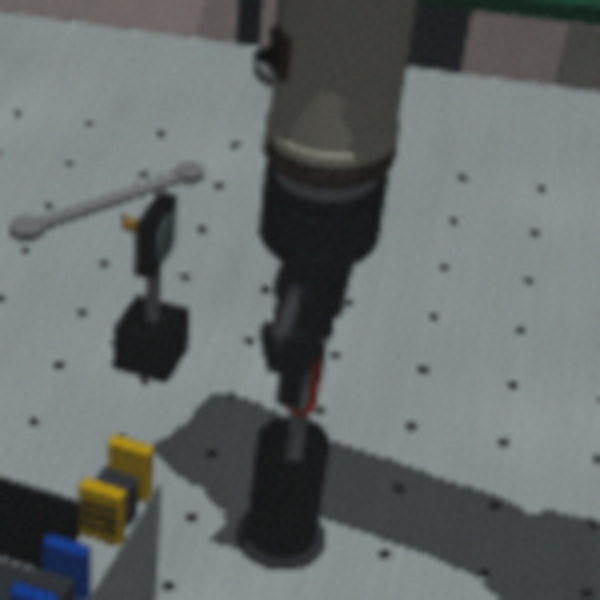

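The pin shaft is inside the cup (crop ~298,440), with no contact force. Lowering 3 mm more, releasing and rising.

Call:
arm_command:
  targets: [0,0,3,0,0,0,255,0,0,0,0,0,0,200,0,0,0,0,0,0,100,0,0,0,0,0,0,20,0,0,0,0,0,0,20,0,0,0,0,0,0,20,0,0,-15,0,0,0,20,0,0,-25,0,0,0,20,0,0,-35,0,0,0,20,0,0,-25,0,0,0,20]

```text
time_s: 10.77
tcp_pos: [0.4821, -0.2234, 0.2081]
tcp_rot: [[-0.987, 0.161, 0.001], [0.161, 0.987, -0.001], [-0.001, -0.0, -1.0]]
force: [1.1, -0.3, -0.6]
gripper_width: 0.0782
```

```bash
python3 -c "
from h import *
p=gw(0,-160);go([*p,.22],80.8)
show('side','s10',(300,40,450,190),4)
"
```

```text
t 10.7667 tcp [ 0.4821 -0.2234  0.2081] g [-0.0747 -0.3037] F [ 1.1 -0.3 -0.6] w 0.0782
shift mm [-1.767000e+02 -1.596777e+05  3.450000e+01]
turn deg [-0.02  0.08 -0.04]
```

View pics/s10.png

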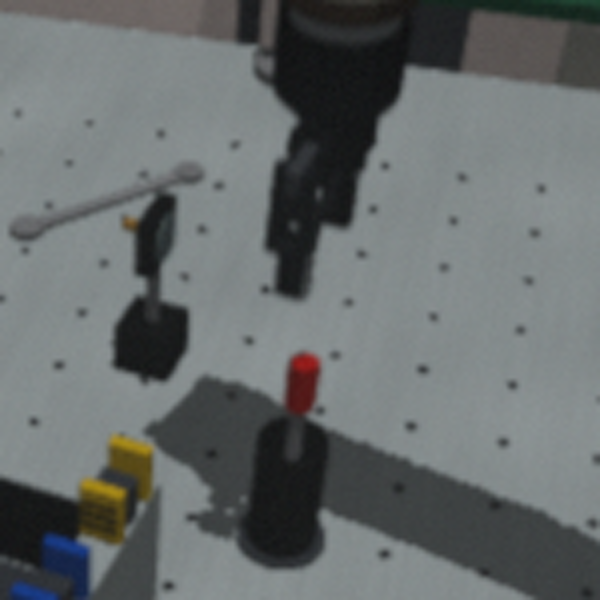

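```bash
python3 -c "
from h import *
go([.579,-.0928,.17],80.8)"
```

```text
t 10.8167 tcp [ 0.4853 -0.2247  0.2132] g [-0.0714 -0.3045] F [ 1.2 -1.4  3.1] w 0.0785
shift mm [-70.9 145.3  43.5]
turn deg [-0.12  0.54 -0.05]
```

Call:
arm_command:
  targets: [-15,30,0,0,0,0,0,-20,35,0,0,0,0,0,-20,35,0,0,0,0,0,-12,30,10,0,0,0,0,-4,15,15,0,0,0,0,0,0,10,0,0,0,0,0,0,0,0,0,0,0,0,0,0,0,0,0,0]

```text
time_s: 11.48
tcp_pos: [0.5739, -0.0927, 0.17]
tcp_rot: [[-0.987, 0.162, -0.002], [0.162, 0.987, -0.001], [0.002, -0.001, -1.0]]
force: [0.6, -0.4, 0.3]
gripper_width: 0.0857
```

```bash
python3 -c "
from h import *
go([.579,-.0928,.113],80.8)
show('side','s11',(250,80,400,230),4)
"
```

```text
t 11.4833 tcp [ 0.5739 -0.0927  0.17  ] g [-0.005  -0.1601] F [ 0.6 -0.4  0.3] w 0.0857
shift mm [-5.2  0.8 57. ]
turn deg [-0.06 -0.12 -0.11]
```

View pics/s11.png

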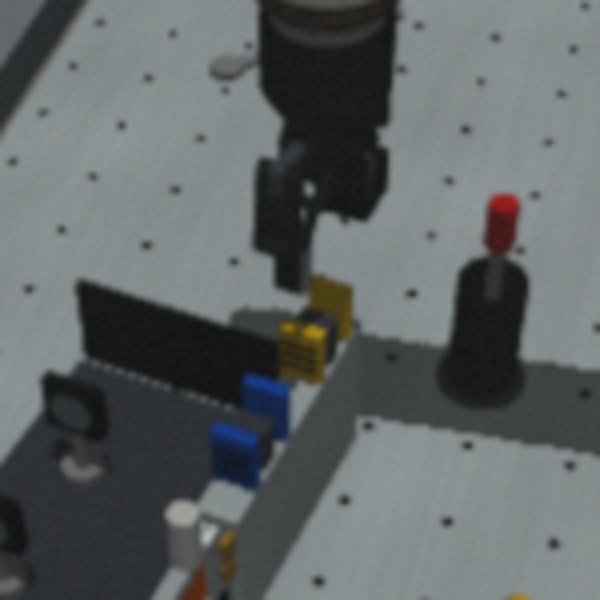

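Call:
arm_command:
  targets: [-5,0.5,15,0,0,0,0,0,0,20,0,0,0,0,0,0,15,0,0,0,0,0,0,0,0,0,0,0,0,0,0,0,0,0,0]

```text
time_s: 11.95
tcp_pos: [0.5795, -0.0934, 0.1211]
tcp_rot: [[-0.987, 0.163, -0.001], [0.163, 0.987, -0.001], [0.001, -0.001, -1.0]]
force: [0.1, 0.8, 1.1]
gripper_width: 0.0854
```

```bash
python3 -c "
from h import *
go([.579,-.0928,.092],80.8)
show('side','s12',(280,110,380,210),6)
"
```

```text
t 11.95 tcp [ 0.5795 -0.0934  0.1211] g [ 0.0006 -0.1598] F [0.1 0.8 1.1] w 0.0854
shift mm [ 0.6  0.5 29.1]
turn deg [-0.04 -0.04 -0.18]
```

View pics/s12.png

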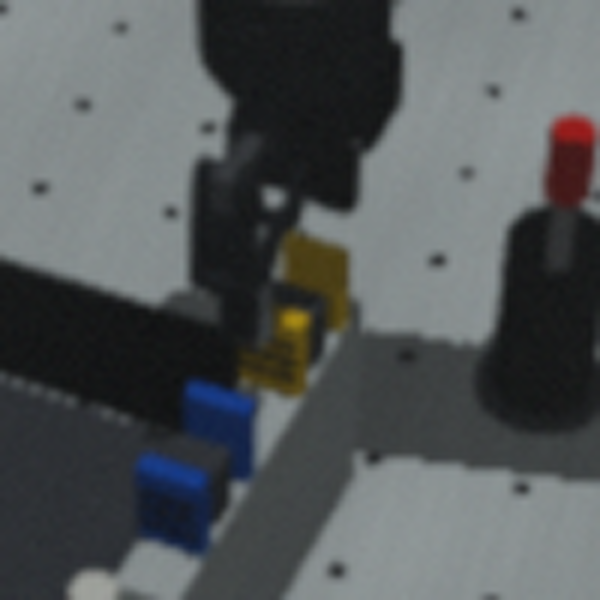

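Call:
arm_command:
  targets: [0,0,12,0,0,0,0,0,0,12,0,0,0,0,0,0,4,0,0,0,0,0,0,0,0,0,0,0,0,0,0,0,0,0,0]

```text
time_s: 12.42
tcp_pos: [0.5796, -0.0916, 0.0922]
tcp_rot: [[-0.987, 0.16, -0.001], [0.16, 0.987, 0.0], [0.001, 0.0, -1.0]]
force: [-0.3, 0.2, 0.1]
gripper_width: 0.0854
```

```bash
python3 -c "
from h import *
go([.579,-.0928,.092],80.8)
show('side','s13',(280,110,380,210),6)
"
```

```text
t 12.4167 tcp [ 0.5796 -0.0916  0.0922] g [ 0.0004 -0.158 ] F [-0.3  0.2  0.1] w 0.0854
shift mm [ 0.4 -1.3  0.2]
turn deg [ 0.   -0.07 -0.03]
```

View pics/s13.png

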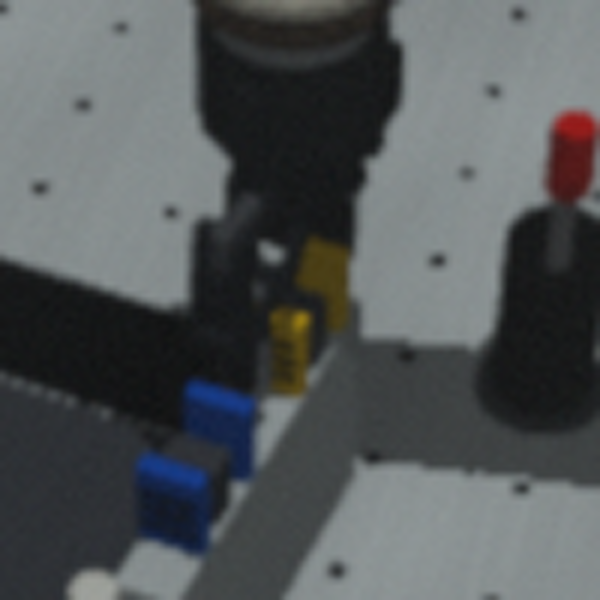

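Both fingers straddle the yellow catch clear of the blue one. Closing gradually.

Call:
arm_command:
  targets: [0,-0.5,0,0,0,0,60,0,-0.5,0,0,0,0,80,0,0,0,0,0,0,100,0,0,0,0,0,0,115,0,0,0,0,0,0,130,0,0,0,0,0,0,145,0,0,0,0,0,0,160,0,0,0,0,0,0,175,0,0,0,0,0,0,175]

```text
time_s: 13.22
tcp_pos: [0.5805, -0.0949, 0.0948]
tcp_rot: [[-0.987, 0.162, 0.002], [0.162, 0.987, -0.002], [-0.002, -0.002, -1.0]]
force: [-4.0, -4.4, 10.6]
gripper_width: 0.0318
```

```bash
python3 -c "
from h import *
go([.579,-.0928,.092],80.8)
"
```

```text
t 13.2167 tcp [ 0.5805 -0.0949  0.0948] g [ 0.0018 -0.1611] F [-4.  -4.4 10.6] w 0.0318
shift mm [1.8 1.8 2.8]
turn deg [-0.11  0.12 -0.12]
```

Call:
arm_command:
  targets: [0,0,-2,0,0,0,200,0,0,0,0,0,0,230,0,0,0,0,0,0,255,0,0,0,0,0,0,255,0,0,0,0,0,0,255,0,0,0,0,0,0,255]

```text
time_s: 13.72
tcp_pos: [0.5805, -0.0948, 0.0949]
tcp_rot: [[-0.987, 0.162, 0.001], [0.162, 0.987, -0.002], [-0.002, -0.002, -1.0]]
force: [0.8, -4.6, -1.1]
gripper_width: 0.0319
```

```bash
python3 -c "
from h import *
go([.579,-.0928,.092],80.8)
show('side','s14',(280,110,380,210),6)
"
```

```text
t 13.7167 tcp [ 0.5805 -0.0948  0.0949] g [ 0.0018 -0.1611] F [ 0.8 -4.6 -1.1] w 0.0319
shift mm [1.8 1.8 2.9]
turn deg [-0.09  0.09 -0.12]
```

View pics/s14.png

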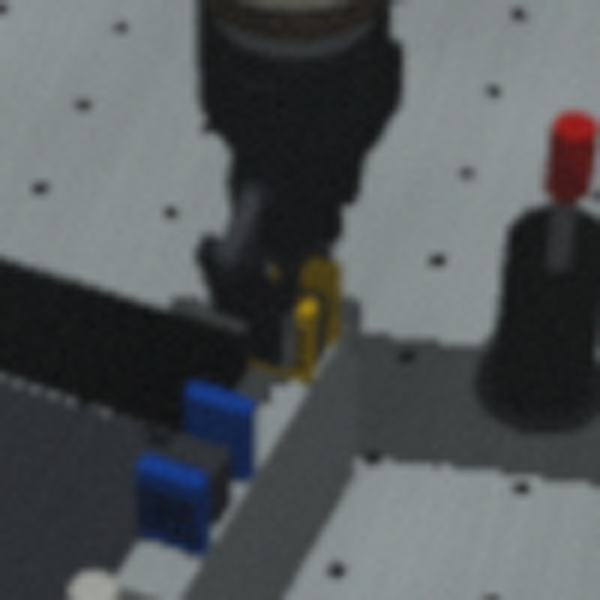

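Call:
arm_command:
  targets: [0,0,0,0,0,0,150,0,0,0,0,0,0,60,0,0,0,0,0,0,0,0,0,0,0,0,0,0,0,0,0,0,0,0,0,0,0,-20,0,0,0,0,0,0,-30,0,0,0,0,0,0,-30,0,0,0,0,0,10,0,0,0,0,0,0,30,0,0,0,0,0,0,30,0,0,0,0,0,0,30,0,0,0,0,0]

```text
time_s: 14.77
tcp_pos: [0.5962, 0.007, 0.1753]
tcp_rot: [[-0.987, 0.162, 0.001], [0.162, 0.987, 0.0], [-0.001, 0.0, -1.0]]
force: [0.1, -0.7, 0.1]
gripper_width: 0.0854
```

```bash
python3 - <<'E'
from h import *
go([*gw(.0005,-.060),.113],80.8)
for c in("side","top"):
    r,P,hsv,R,t=cloud(c)
    for n,m in masks(hsv).items():
        m=m&(P[...,2]>0.12)&(P[...,0]>.5)
        k,lab,st,ce=cv2.connectedComponentsWithStats(m.astype(np.uint8),connectivity=4)
        for i in range(1,k):
            if st[i,4]<6: continue
            Q=P[lab==i];T=Q[Q[:,2]>.158]
            if len(T): print(c,n,st[i],"top",len(T),T.mean(0).round(4),wg(T.mean(0)).round(4))
show('side','s15',(270,110,370,210),6)
E
```

```text
t 14.7667 tcp [0.5962 0.007  0.1753] g [ 0.001  -0.0581] F [ 0.1 -0.7  0.1] w 0.0854
shift mm [ 0.6 -1.9 62.3]
turn deg [ 0.02  0.05 -0.12]
side blue [312 175  10  15  86] top 35 [ 0.586  -0.0143  0.1638] [-0.0057 -0.0808]
side blue [303 186  12  16  77] top 53 [0.5949 0.0284 0.164 ] [-0.0037 -0.0372]
```

View pics/s15.png

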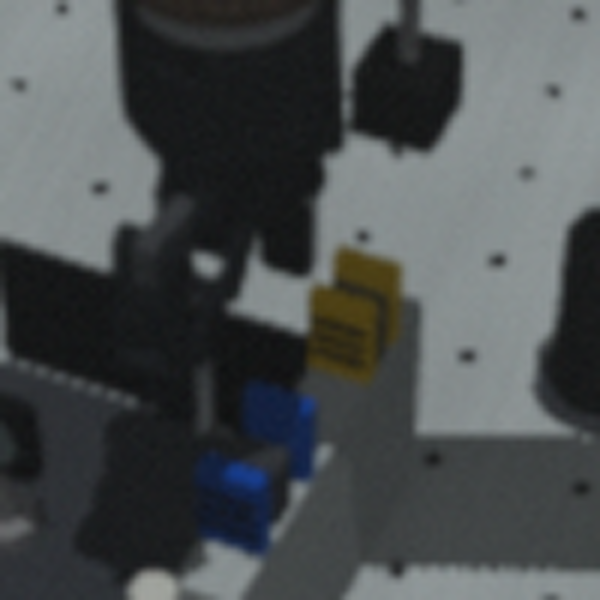

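```bash
cat >> h.py <<'E'
def jaws(c,col):
    r,P,hsv,R,t=cloud(c);h,s,v=[hsv[...,i].astype(int) for i in range(3)]
    m=((h>15)&(h<35)&(s>120)&(v>40)) if col=='yellow' else ((h>100)&(h<132)&(s>110)&(v>30))
    m=m&(P[...,2]>.157)&(P[...,2]<.175)&(P[...,0]>.53)
    G=np.c_[wg_all(P[m])];print(c,col,len(G));
    if len(G): print(np.histogram(G[:,1]*1000,bins=np.arange(-200,0,4))[0].tolist(),'from -200 step 4')
def wg_all(Q): d=Q[:,:2]-O; return np.c_[d@gx,d@gy]
E
python3 - <<'E'
from h import *
jaws('side','yellow');jaws('top','yellow')
E
```

```text
side yellow 85
[0, 0, 0, 0, 0, 0, 8, 25, 3, 0, 0, 3, 11, 17, 18, 0, 0, 0, 0, 0, 0, 0, 0, 0, 0, 0, 0, 0, 0, 0, 0, 0, 0, 0, 0, 0, 0, 0, 0, 0, 0, 0, 0, 0, 0, 0, 0, 0, 0] from -200 step 4
top yellow 67
[0, 0, 0, 0, 0, 2, 15, 13, 5, 0, 0, 0, 9, 13, 10, 0, 0, 0, 0, 0, 0, 0, 0, 0, 0, 0, 0, 0, 0, 0, 0, 0, 0, 0, 0, 0, 0, 0, 0, 0, 0, 0, 0, 0, 0, 0, 0, 0, 0] from -200 step 4
```

Yellow jaws now span about 37 mm outside, so both are in. The blue catch comes next, with the same motion.

Call:
arm_command:
  targets: [0.5,-1.5,20,0,0,0,0,0,0,20,0,0,0,0,0,0,20,0,0,0,0,0,0,0,0,0,0,0,0,0,0,0,0,0,0]

```text
time_s: 15.43
tcp_pos: [0.5941, 0.003, 0.1139]
tcp_rot: [[-0.987, 0.163, -0.003], [0.163, 0.987, -0.001], [0.003, -0.001, -1.0]]
force: [-0.6, 0.9, 0.1]
gripper_width: 0.0854
```

```bash
python3 - <<'E'
from h import *
go([*gw(.0005,-.060),.094],80.8)
show('side','s16',(260,120,360,220),6)
E
```

```text
t 15.4333 tcp [0.5941 0.003  0.1139] g [-0.0005 -0.0624] F [-0.6  0.9  0.1] w 0.0854
shift mm [-1.   2.4 19.9]
turn deg [-0.06 -0.16 -0.16]
```

View pics/s16.png

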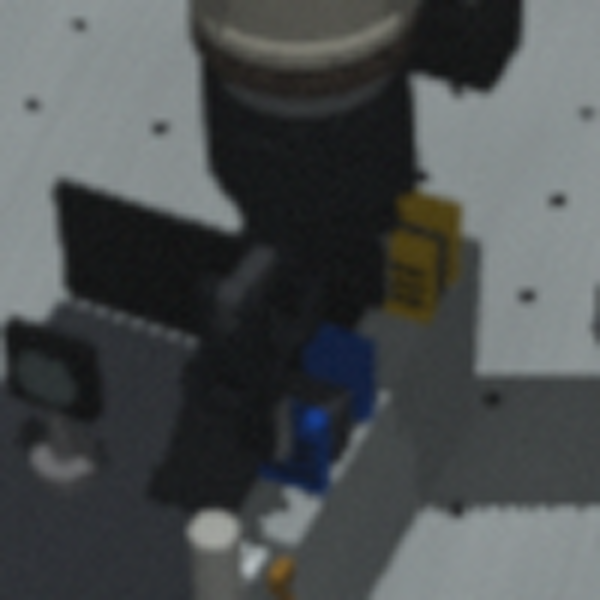

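Centred over blue, clear of yellow and the peg. Down, then squeeze.

Call:
arm_command:
  targets: [0,1,10,0,0,0,0,0,0.5,9,0,0,0,0,0,0,0,0,0,0,60,0,0,0,0,0,0,85,0,0,0,0,0,0,105,0,0,0,0,0,0,120,0,0,0,0,0,0,135,0,0,0,0,0,0,150,0,0,0,0,0,0,170,0,0,0,0,0,0,200,0,0,0,0,0,0,255,0,0,0,0,0,0,255]

```text
time_s: 16.48
tcp_pos: [0.5958, 0.004, 0.0978]
tcp_rot: [[-0.987, 0.162, 0.001], [0.162, 0.987, -0.002], [-0.001, -0.002, -1.0]]
force: [-6.0, -4.2, 10.9]
gripper_width: 0.0323
```

Call:
arm_command:
  targets: [0,0,0,0,0,0,255,0,0,0,0,0,0,255,0,0,0,0,0,0,255]

```text
time_s: 16.73
tcp_pos: [0.5958, 0.004, 0.0978]
tcp_rot: [[-0.987, 0.162, 0.001], [0.162, 0.987, -0.002], [-0.001, -0.002, -1.0]]
force: [-5.2, -4.2, 11.8]
gripper_width: 0.0325
```

```bash
python3 - <<'E'
from h import *
go([*gw(.0005,-.060),.094],80.8)
E
```

```text
t 16.7333 tcp [0.5958 0.004  0.0978] g [ 0.0011 -0.0611] F [-5.2 -4.2 11.8] w 0.0325
shift mm [0.6 1.1 3.8]
turn deg [-0.1   0.07 -0.12]
```

Call:
arm_command:
  targets: [0,0,0,0,0,0,150,0,0,0,0,0,0,60,0,0,0,0,0,0,0,0,0,0,0,0,0,0,0,0,0,0,0,0,0,0,0,-20,0,0,0,0,0,0,-30,0,0,0,0,0,0,-30,0,0,0,0,0,15,0,0,0,0,0,0,25,0,0,0,0,0,0,25,0,0,0,0,0,0,20,0,0,0,0,0]

```text
time_s: 17.73
tcp_pos: [0.6093, 0.0923, 0.176]
tcp_rot: [[-0.987, 0.16, 0.001], [0.16, 0.987, 0.001], [-0.0, 0.001, -1.0]]
force: [0.8, 0.1, 0.4]
gripper_width: 0.0851
```

```bash
python3 - <<'E'
from h import *
go([*gw(0,.0305),.175],80.8)
print(np.round(ctrl.sense()["q"],3))
jaws('side','blue');jaws('top','blue');jaws('side','yellow')
show('side','s17',(250,120,370,240),5)
r,P,hsv,R,t=cloud('top')
E
```

```text
t 17.7333 tcp [0.6093 0.0923 0.176 ] g [0.0003 0.0282] F [0.8 0.1 0.4] w 0.0851
shift mm [0.3 2.3 1. ]
turn deg [0.07 0.02 0.  ]
[-0.073  0.431 -0.158  1.668  0.075  1.048  1.156]
side blue 118
[0, 0, 0, 0, 0, 0, 0, 0, 0, 0, 0, 0, 0, 0, 0, 0, 0, 0, 0, 0, 0, 0, 0, 0, 0, 0, 0, 0, 0, 0, 5, 15, 33, 6, 0, 0, 1, 14, 25, 19, 0, 0, 0, 0, 0, 0, 0, 0, 0] from -200 step 4
top blue 61
[0, 0, 0, 0, 0, 0, 0, 0, 0, 0, 0, 0, 0, 0, 0, 0, 0, 0, 0, 0, 0, 0, 0, 0, 0, 0, 0, 0, 0, 0, 2, 13, 15, 3, 0, 0, 1, 12, 13, 2, 0, 0, 0, 0, 0, 0, 0, 0, 0] from -200 step 4
side yellow 96
[0, 0, 0, 0, 0, 3, 12, 29, 2, 0, 0, 2, 12, 19, 17, 0, 0, 0, 0, 0, 0, 0, 0, 0, 0, 0, 0, 0, 0, 0, 0, 0, 0, 0, 0, 0, 0, 0, 0, 0, 0, 0, 0, 0, 0, 0, 0, 0, 0] from -200 step 4
```

View pics/s17.png

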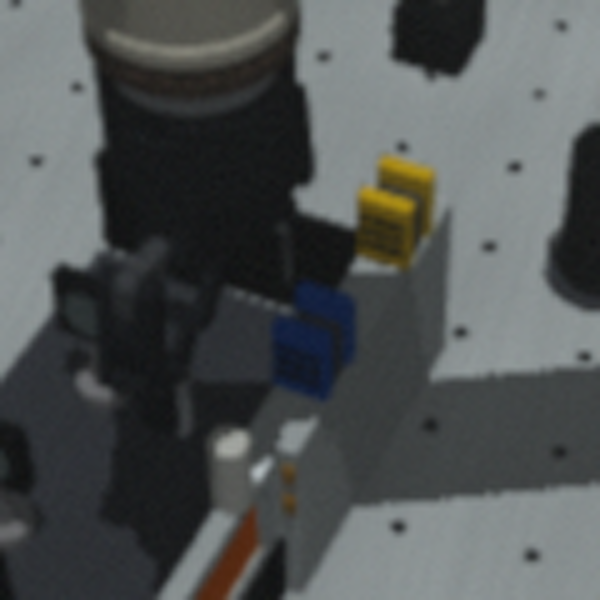

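Both catches are now ~37 mm across with the jaws in. Rotating the tool a quarter turn, so the pads will push along the gate's swing direction on the peg.

Call:
arm_command:
  targets: [0,0,0,0,0,6.9,90,0,0,0,0,0,6.9,90,0,0,0,0,0,6.9,90,0,0,0,0,0,6.9,90,0,0,0,0,0,6.9,90,0,0,0,0,0,6.9,90,0,0,0,0,0,6.9,90,0,0,0,0,0,6.9,90,0,0,0,0,0,6.9,90,0,0,0,0,0,6.9,90,0,0,0,0,0,6.9,90,0,0,0,0,0,6.9,90]

```text
time_s: 18.98
tcp_pos: [0.6091, 0.0878, 0.1757]
tcp_rot: [[0.044, 0.999, -0.0], [0.999, -0.044, -0.001], [-0.001, -0.0, -1.0]]
force: [-0.8, 0.2, -0.2]
gripper_width: 0.0553
```

Call:
arm_command:
  targets: [0,0,0,0,0,6.9,90,0,0,0,0,0,0,90,0,0,0,0,0,0,90]

```text
time_s: 19.23
tcp_pos: [0.6091, 0.0885, 0.1757]
tcp_rot: [[0.154, 0.988, -0.0], [0.988, -0.154, -0.001], [-0.001, -0.0, -1.0]]
force: [0.4, 0.4, -0.4]
gripper_width: 0.0555
```

```bash
python3 - <<'E'
from h import *
go([*gw(0,.0305),.095],-9.2)
print(np.round(ctrl.sense()["q"],3))
show('side','s18',(250,120,370,240),5)
r,P,hsv,R,t=cloud('side')
x,y,z=P[...,0],P[...,1],P[...,2]
m=(z>.155)&(z<.17)&(x>.58)&(x<.65)&(y>.07)&(y<.12);Q=P[m];print("peg",len(Q),Q.mean(0).round(4),wg(Q.mean(0)).round(4))
E
```

```text
t 19.2333 tcp [0.6091 0.0885 0.1757] g [0.0007 0.0244] F [ 0.4  0.4 -0.4] w 0.0555
shift mm [ 6.1 -0.6 80.7]
turn deg [-0.    0.05  0.36]
[-0.308  0.427  0.157  1.678 -0.074  1.043 -0.282]
peg 65 [0.6072 0.0959 0.1637] [-0.0024  0.0314]
```

View pics/s18.png

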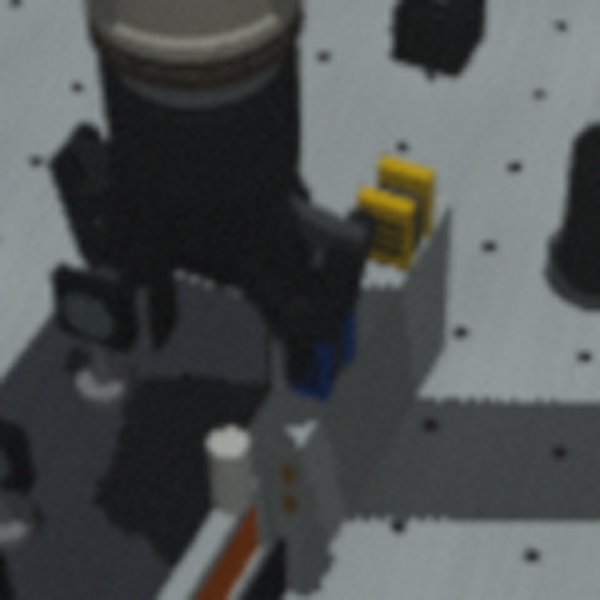

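Call:
arm_command:
  targets: [6,-0.5,15,0,0,0,90,0,0,20,0,0,0,90,0,0,20,0,0,0,90,0,0,15,0,0,0,90,0,0,8,0,0,0,90,0,0,0,0,0,0,90,0,0,0,0,0,0,90]

```text
time_s: 19.92
tcp_pos: [0.6096, 0.0957, 0.0978]
tcp_rot: [[0.155, 0.988, -0.0], [0.988, -0.155, -0.0], [-0.0, -0.0, -1.0]]
force: [0.6, 0.4, -0.4]
gripper_width: 0.0554
```

```bash
python3 - <<'E'
from h import *
go([*gw(0,.0305),.095],-9.2)
show('side','s19',(250,120,370,240),5)
E
```

```text
t 19.9167 tcp [0.6096 0.0957 0.0978] g [0.     0.0316] F [ 0.6  0.4 -0.4] w 0.0554
shift mm [-1.1 -0.   2.8]
turn deg [-0.02  0.01  0.29]
```

View pics/s19.png

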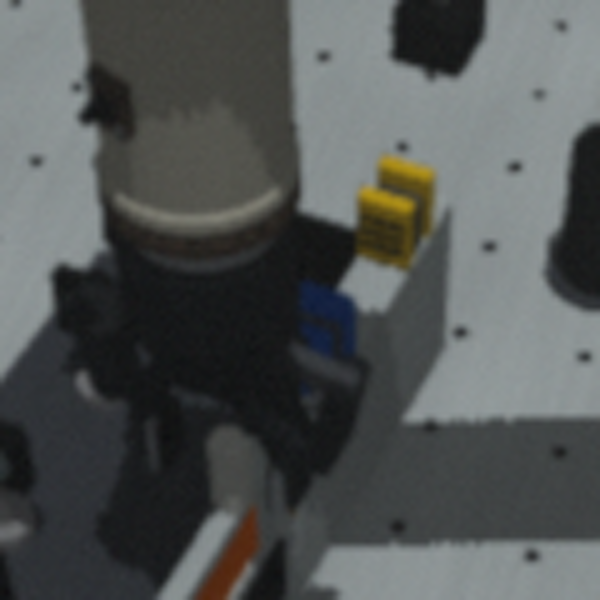

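The fingers straddle the white peg (crop ~232,465). Closing on it.

Call:
arm_command:
  targets: [-0.5,0,1,0,0,0,140,0,0,0,0,0,0,180,0,0,0,0,0,0,220,0,0,0,0,0,0,255,0,0,0,0,0,0,255,0,0,0,0,0,0,255]

```text
time_s: 20.47
tcp_pos: [0.6089, 0.0956, 0.0979]
tcp_rot: [[0.155, 0.988, -0.001], [0.988, -0.155, 0.0], [0.0, -0.001, -1.0]]
force: [-3.5, -0.1, 5.9]
gripper_width: 0.0185
```

```bash
python3 - <<'E'
from h import *
go([*gw(0,.0305),.095],-9.2)
E
```

```text
t 20.4667 tcp [0.6089 0.0956 0.0979] g [-0.0006  0.0314] F [-3.5 -0.1  5.9] w 0.0185
shift mm [-0.9  0.6  2.9]
turn deg [-0.05 -0.02  0.25]
```

Call:
arm_command:
  targets: [0.3,-9.8,0,0,0,4,255,0.3,-9.8,0,0,0,4,255,0.3,-9.8,0,0,0,4,255,0.3,-9.8,0,0,0,4,255]

```text
time_s: 20.8
tcp_pos: [0.5729, 0.1064, 0.0979]
tcp_rot: [[0.425, 0.905, 0.003], [0.905, -0.425, 0.0], [0.001, 0.002, -1.0]]
force: [1.1, -0.9, 1.5]
gripper_width: 0.0185
```

```bash
cat >> h.py <<'E'
def gate():
    s=ctrl.sense();g=wg(s["tcp_pos"]);d=g-[0,.170]
    th=np.arctan2(-d[0],-d[1]);R=np.array(s["tcp_rot"]);F=np.array(s["force"])
    yaw=np.degrees(np.arctan2(R[1,1],R[0,1]))
    print("t",round(s["time_s"],2),"theta by tcp",round(th,3),"r",round(np.hypot(*d),4),"yaw turn rad",round(np.radians(-9.2-yaw),3),"F tool",(F@R).round(1),"w",round(s["gripper_width"],4),"z",round(s["tcp_pos"][2],4),"q",np.round(s["q"],2))
E
python3 -c "
from h import *
gate()"
```

```text
t 20.8 theta by tcp 0.276 r 0.1389 yaw turn rad 0.278 F tool [-0.3  1.4 -1.5] w 0.0185 z 0.0979 q [-0.39  0.47  0.21  1.83 -0.12  0.86 -0.57]
```

Gate is moving freely, theta ≈ 0.28 and low force. Continuing through the detent.

Call:
arm_command:
  targets: [0.3,-9.8,0,0,0,4,255,0.3,-9.8,0,0,0,4,255,0.3,-9.8,0,0,0,4,255,0.3,-9.8,0,0,0,4,255,0.3,-9.8,0,0,0,4,255,0.3,-9.8,0,0,0,4,255,0.3,-9.8,0,0,0,4,255,0,0,0,0,0,0,255]

```text
time_s: 21.47
tcp_pos: [0.5193, 0.1499, 0.0979]
tcp_rot: [[0.799, 0.601, 0.002], [0.601, -0.799, 0.0], [0.002, 0.001, -1.0]]
force: [1.6, -3.9, 2.1]
gripper_width: 0.0179
```

```bash
python3 -c "
from h import *
gate()
show('side','s20',(220,130,380,290),4)"
```

```text
t 21.47 theta by tcp 0.778 r 0.1394 yaw turn rad 0.765 F tool [-1.   4.1 -2. ] w 0.0179 z 0.0979 q [-0.58  0.41  0.31  1.93 -0.16  0.82 -1.11]
```

View pics/s20.png

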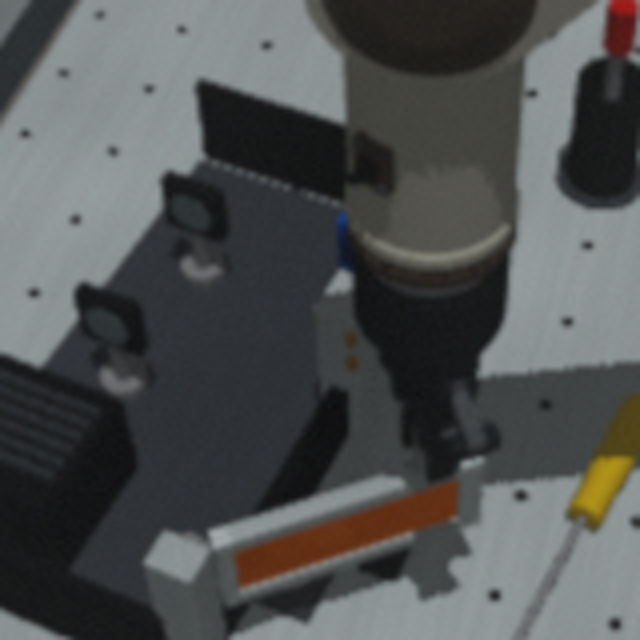

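The gate is past the detent, at about 0.78 rad and held by the fingers. Continuing to near the stop.

Call:
arm_command:
  targets: [0.3,-9.8,0,0,0,4,255,0.3,-9.8,0,0,0,4,255,0.3,-9.8,0,0,0,4,255,0.3,-9.8,0,0,0,4,255,0.3,-9.8,0,0,0,4,255,0.3,-9.8,0,0,0,4,255,0.3,-9.8,0,0,0,4,255,0.3,-9.8,0,0,0,4,255,0,0,0,0,0,0,255,0,0,0,0,0,0,255]

```text
time_s: 22.35
tcp_pos: [0.4927, 0.2202, 0.0978]
tcp_rot: [[0.996, 0.089, 0.003], [0.089, -0.996, -0.001], [0.003, 0.001, -1.0]]
force: [0.9, -4.7, 6.1]
gripper_width: 0.0183
```

```bash
python3 -c "
from h import *
gate()"
```

```text
t 22.35 theta by tcp 1.323 r 0.1395 yaw turn rad 1.321 F tool [ 0.5  4.8 -6.1] w 0.0183 z 0.0978 q [-0.81  0.42  0.42  1.94 -0.22  0.83 -1.75]
```

Adding about 4.5° to reach θ ≈ 1.40 (stop at 1.45).

Call:
arm_command:
  targets: [0.1,-6,0,0,0,2.4,255,0.1,-5,0,0,0,2,255,0,0,0,0,0,0,255,0,0,0,0,0,0,255,0,0,0,0,0,0,255]

```text
time_s: 22.77
tcp_pos: [0.4922, 0.2306, 0.0978]
tcp_rot: [[1.0, 0.012, 0.002], [0.012, -1.0, -0.001], [0.002, 0.001, -1.0]]
force: [0.6, -5.1, 5.1]
gripper_width: 0.0183
```

```bash
python3 - <<'E'
from h import *
gate()
show('side','s21',(220,80,400,290),3)
show('top','t21',(180,100,440,260),3)
# gate top points angle
for c in ('side','top'):
    r,P,hsv,R,t=cloud(c)
    m=(P[...,2]>.114)&(P[...,2]<.126);G=wg_all(P[m]);G=G[(G[:,0]>-.125)&(G[:,0]<-.015)&(G[:,1]>.1)&(G[:,1]<.2)]
    if len(G)>5:
        vx,vy,x0,y0=cv2.fitLine(G.astype(np.float32),cv2.DIST_HUBER,0,.01,.01).ravel();print(c,len(G),"gate angle",np.arctan2(abs(vx),-np.sign(vx)*-1*vy*-1 if 0 else abs(vy)),vx,vy,x0,y0)
jaws('side','yellow');jaws('side','blue');gate()
E
```

```text
t 22.77 theta by tcp 1.397 r 0.1395 yaw turn rad 1.398 F tool [ 0.5  5.1 -5.1] w 0.0183 z 0.0978 q [-0.84  0.43  0.43  1.93 -0.23  0.83 -1.84]
side 297 gate angle 1.3536121 0.9765081 0.21548085 -0.0788008 0.15657724
top 123 gate angle 1.35875 0.9776023 0.21046083 -0.058330107 0.16039242
side yellow 0
side blue 13
[0, 0, 0, 0, 0, 0, 0, 0, 0, 0, 0, 0, 0, 0, 0, 0, 0, 0, 0, 0, 0, 0, 0, 0, 0, 0, 0, 0, 0, 0, 0, 0, 0, 0, 0, 0, 0, 1, 3, 9, 0, 0, 0, 0, 0, 0, 0, 0, 0] from -200 step 4
t 23.07 theta by tcp 1.397 r 0.1395 yaw turn rad 1.398 F tool [ 0.9  4.5 -6. ] w 0.0186 z 0.0979 q [-0.83  0.43  0.43  1.93 -0.23  0.83 -1.84]
```

View pics/s21.png

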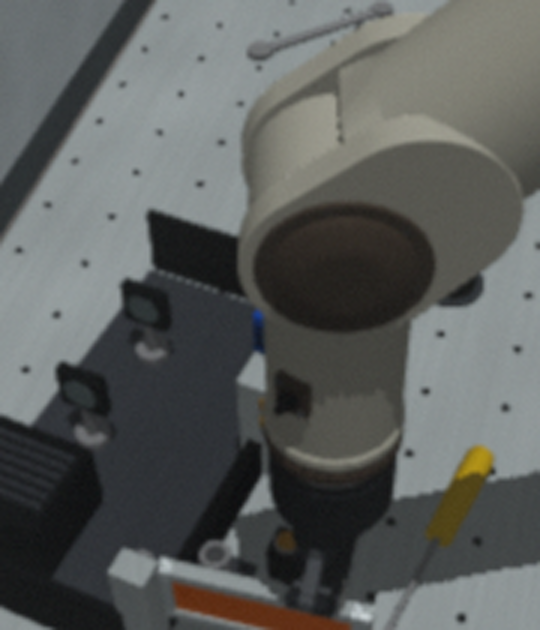

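View pics/t21.png

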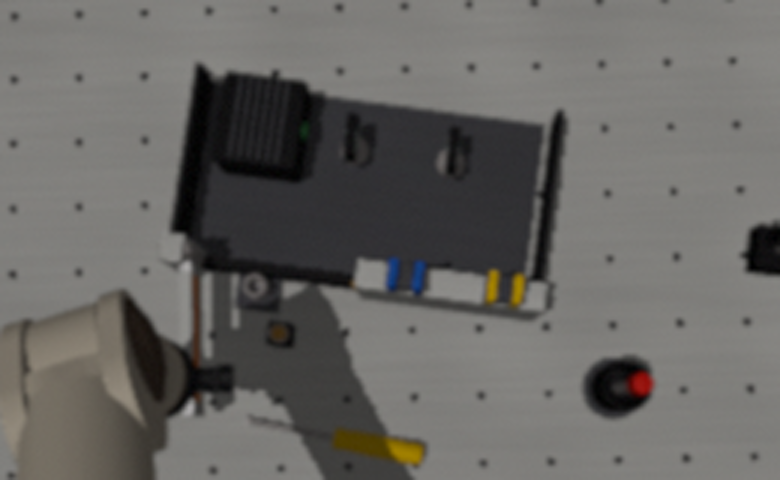

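Call:
arm_command:
  targets: [0,-3.5,0,0,0,1.4,255,0,0,0,0,0,0,255,0,0,0,0,0,0,255,0,0,0,0,0,0,255]

```text
time_s: 23.4
tcp_pos: [0.4921, 0.234, 0.0978]
tcp_rot: [[1.0, -0.012, 0.002], [-0.012, -1.0, -0.001], [0.002, 0.0, -1.0]]
force: [1.2, -5.1, 5.7]
gripper_width: 0.0183
```

```bash
python3 - <<'E'
from h import *
gate()
r,P,hsv,R,t=cloud('top')
x,y,z=P[...,0],P[...,1],P[...,2]
m=masks(hsv)['red']&(z>.1);print("head",P[m].mean(0).round(3),m.sum())
for l in("lens_case","screwdriver","mirror_mount","pin","cup"):
    for c in("top","side"):
        for o in ctrl.outline_of(c,l)[:1]:print(l,c,round(o["p"],2),np.round(o["extent"]))
jaws('top','yellow');jaws('top','blue')
gate()
E
```

```text
t 23.4 theta by tcp 1.422 r 0.1396 yaw turn rad 1.423 F tool [ 1.3  5.1 -5.7] w 0.0183 z 0.0978 q [-0.84  0.43  0.43  1.93 -0.24  0.83 -1.87]
head [ 0.482 -0.224  0.164] 40
lens_case top 0.17 [233. 122. 368. 236.]
lens_case side 0.8 [284. 354. 335. 399.]
screwdriver top 0.71 [281. 242. 319. 254.]
screwdriver side 0.77 [356. 228. 384. 275.]
mirror_mount top 0.89 [429. 171. 458. 192.]
pin top 0.49 [385. 225. 398. 228.]
cup top 0.54 [372. 220. 396. 238.]
top yellow 65
[0, 0, 0, 0, 0, 3, 12, 13, 7, 0, 0, 0, 9, 13, 8, 0, 0, 0, 0, 0, 0, 0, 0, 0, 0, 0, 0, 0, 0, 0, 0, 0, 0, 0, 0, 0, 0, 0, 0, 0, 0, 0, 0, 0, 0, 0, 0, 0, 0] from -200 step 4
top blue 61
[0, 0, 0, 0, 0, 0, 0, 0, 0, 0, 0, 0, 0, 0, 0, 0, 0, 0, 0, 0, 0, 0, 0, 0, 0, 0, 0, 0, 0, 0, 2, 13, 15, 2, 0, 0, 1, 11, 14, 3, 0, 0, 0, 0, 0, 0, 0, 0, 0] from -200 step 4
t 24.05 theta by tcp 1.422 r 0.1395 yaw turn rad 1.423 F tool [ 2.3  5.4 -7.1] w 0.0184 z 0.0979 q [-0.84  0.43  0.43  1.93 -0.24  0.83 -1.87]
```

All stable and as required; handing in.

```bash
python3 -c "
from cell import ctrl
print(ctrl.sign_off())"
```

```text
the job is handed in; nothing more can be done
None
```

The job is done in the order asked and handed in at about 24 s; no verdict was reported.

- **Pin:** I pulled it out of its sleeve and left it standing in the black cup. The last check put the head at about (0.482, -0.224, 0.164), right over the cup.
- **Catches:** I squeezed yellow first, then blue. In the depth images both catches measure about 37 mm across outside, so both jaws of each are in.
- **Gate:** I swung it by the white peg past the detent and am still holding it at about 1.42 rad, with the stop at 1.45. The reaction along the swing is steady at about 5 N. A line fitted to the gate's top edge read lower, about 1.36 rad against 1.40 by the tool position, before the last small push. I didn't repeat that fit.
- **Bystanders:** I saw no sign that any had moved. The lens case and screwdriver showed in the side view where they started, and the mirror mount in the top view. In the top view the arm hid the lens case.

**Missed first grasp:** the fingers first closed on nothing above the pin. The tips sit about 40 mm higher than the reported tool point; I measured this with the cameras and corrected for it from then on. Nothing was touched or moved.

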